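# Shut down the bench air and rack the blow guns

### The arm

A 6-joint arm with a two-finger parallel gripper is mounted at the origin on the work surface. World frame = base frame: x ahead of the robot, y to its left, z up, the work surface at z = 0. Lengths are in m, angles in rad, forces in N, time in s.
With the tool pointing down it reaches from about 0.225 to 0.875 m from the base axis. Payload 3.4 kg.
Tool frame: the origin (TCP) lies at the very end of the fingers, on their centre line; the grasp point (between the pads) lies 19 mm behind it; z points along the fingers, y is the direction in which the jaws open and shut (so a half turn about z gives the same grasp; the last joint's range is limited). The gripper opens to 85 mm and grips with 20 to 120 N. Pads are 22 mm wide; open, the fingers measure 114 mm over their backs; the gripper's body (76 mm by 85 mm) begins 54 mm behind the grasp point. The pads swing forward as they close: fully open they stand 13 mm farther back than shut.
Start: joints at [-1.457, 0.276, 1.505, -0, 1.361, -0.121], TCP at [0.134, -0.559, 0.231] pointing down, gripper open.
Joint ranges: [-2.89, 2.89], [-0.75, 2.08], [0.22, 2.7], [-1.18, 4.32], [0.11, 2.71], [-2.7, 2.7]. Speed limits (rad/s): [2.57, 2.57, 3.14, 3.14, 3.14, 3.14].

### API

Orientations are given as a unit quaternion [w, x, y, z].
In Python, from rig import get_state, get_image, calibration, sign_off gives the robot as it stands. The module is installed in compiled form; this text tells all that it offers.
- The arm moves only by the tool drive_tool, never from a script. Its argument "targets" is one flat list of numbers, 7 for each row, row after row: the turn, a rotation vector about the tool's x, y, z in degrees, then the shift along the tool's x, y, z in mm, then the opening, from 0 (shut) to 1 (fully open). In form: [wx, wy, wz, tx, ty, tz, fingers, wx, wy, wz, tx, ty, tz, fingers, ...]. A call has 1 to 12 rows; each row shifts and turns the commanded pose from where the row before left it, along the tool's axes as they then stand; what a row does not reach is not made up. A row lasts 1/8 s, in which the tool goes at most 62.5 mm and 10.7 degrees, less where a joint would pass 70% of its speed; a pose out of reach is approached as far as the arm can. A call is refused whole if a number of a shift passes 62.5 or a number of a turn 10.7, either way. A call with a gripper value outside its range is refused whole. The fingers move at their own pace and stop on an object; "grip_force" is the grip in N (left out, the last holds). Time passes only in rows, so rows that do not move let the fingers close. It gives the time, the measured TCP pose, the force and the opening at its end, in the units of the state.
- get_state(): the state, without advancing time (a new reading comes with each control period).
- get_image(name): name is "scene" or "top"; returns the picture (480x640x3 uint8, red, green, blue); there is no depth.
- calibration(name): a dict with "mtx" (3x3 intrinsics, pixels), "distortion" ([k1, k2, p1, p2, k3] as OpenCV has them; the pictures are not rectified), "world_to_cam" (4x4, takes a point from world to camera coordinates). Camera axes: x right, y down, z forward; pixel columns grow to the right and rows downward; lengths in m; the calibration is good to about 2 mm. A picture is of the moment at which its call begins. calibration takes no time and is no camera call.
- sign_off(): hands the job in, once; it reports no verdict.
The state is a dict: "clock": time; "qpos": joint angles; "qd": joint speeds; "effort": joint torques, N m; "position": TCP position; "ee_rot": TCP orientation; "contact_force": force on the tool from outside, world axes, zero at the start; "moment": the same for the moment, N m; "width": finger opening in m.
Only numpy, scipy, OpenCV 4.12 (cv2) and the standard library are available. Lean on these libraries where they do the work, as an engineer would, in place of code of your own. Each camera call takes 0.05 s, during which the arm holds its last target.

### The job

Shut down the compressed air on the bench: first turn the red supply handle across the pipe, right up to its stop, then open the yellow vent handle fully, in line with the pipe, so that the line can blow down. While the vent stands open, hang every blow gun on the bench by its loop on the peg rack, one gun to a peg, hanging freely. Last, turn the vent handle back across the pipe to its stop, leave the supply shut, and do not disturb the glue bottle, the hammer or the try square.

Things in the scene. Friction and masses are not known exactly. Their poses are not given: they have to be found in the camera images.
- gun_blue: blow gun with blue pistol handle, 0.15-0.27 kg, lying on its side, 26 mm thick; may be absent. Origin on the underside below mid-handle; z up, x along the handle to head and loop. Plain handle 28 mm wide (y +-14), x -65 to 8 mm; plug x -86 to -64; trigger x 17 to 57 (y 14 to 28); head x 52 to 82 (y -15 to 19); nozzle 11 mm thick at x 68, along +y to y 78. Centre of mass about x 7, y 4
- gun_blue_loop (a point): centre of that gun's hanging loop, a closed ring of 5 mm wire, 32 mm clear inside, beyond the head, lying in the gun's x-y plane at x 100, y 0, z 13 mm of its frame
- gun_orange: blow gun with orange pistol handle, 0.15-0.27 kg, lying on its side, 26 mm thick; may be absent. Origin on the underside below mid-handle; z up, x along the handle to head and loop. Plain handle 28 mm wide (y +-14), x -65 to 8 mm; plug x -86 to -64; trigger x 17 to 57 (y 14 to 28); head x 52 to 82 (y -15 to 19); nozzle 11 mm thick at x 68, along +y to y 78. Centre of mass about x 7, y 4
- gun_orange_loop (a point): centre of that gun's hanging loop, a closed ring of 5 mm wire, 32 mm clear inside, beyond the head, lying in the gun's x-y plane at x 100, y 0, z 13 mm of its frame
- gun_green: blow gun with green pistol handle, 0.15-0.27 kg, lying on its side, 26 mm thick; may be absent. Origin on the underside below mid-handle; z up, x along the handle to head and loop. Plain handle 28 mm wide (y +-14), x -65 to 8 mm; plug x -86 to -64; trigger x 17 to 57 (y 14 to 28); head x 52 to 82 (y -15 to 19); nozzle 11 mm thick at x 68, along +y to y 78. Centre of mass about x 7, y 4
- gun_green_loop (a point): centre of that gun's hanging loop, a closed ring of 5 mm wire, 32 mm clear inside, beyond the head, lying in the gun's x-y plane at x 100, y 0, z 13 mm of its frame
- gun_grey: blow gun with grey pistol handle, 0.15-0.27 kg, lying on its side, 26 mm thick; may be absent. Origin on the underside below mid-handle; z up, x along the handle to head and loop. Plain handle 28 mm wide (y +-14), x -65 to 8 mm; plug x -86 to -64; trigger x 17 to 57 (y 14 to 28); head x 52 to 82 (y -15 to 19); nozzle 11 mm thick at x 68, along +y to y 78. Centre of mass about x 7, y 4
- gun_grey_loop (a point): centre of that gun's hanging loop, a closed ring of 5 mm wire, 32 mm clear inside, beyond the head, lying in the gun's x-y plane at x 100, y 0, z 13 mm of its frame
- peg1: peg 1 of 4 on the rack (numbered along the rail from its +y end, 115 mm apart): fixed wooden dowel 10 mm thick, 75 mm long. Origin at its root on the rail's front face, 235 mm above the bench; z runs along the dowel to its tip, rising 45 degrees towards the robot's side; y lies along the rail
- peg2: peg 2 of 4 on the rack (numbered along the rail from its +y end, 115 mm apart): fixed wooden dowel 10 mm thick, 75 mm long. Origin at its root on the rail's front face, 235 mm above the bench; z runs along the dowel to its tip, rising 45 degrees towards the robot's side; y lies along the rail
- peg3: peg 3 of 4 on the rack (numbered along the rail from its +y end, 115 mm apart): fixed wooden dowel 10 mm thick, 75 mm long. Origin at its root on the rail's front face, 235 mm above the bench; z runs along the dowel to its tip, rising 45 degrees towards the robot's side; y lies along the rail
- peg4: peg 4 of 4 on the rack (numbered along the rail from its +y end, 115 mm apart): fixed wooden dowel 10 mm thick, 75 mm long. Origin at its root on the rail's front face, 235 mm above the bench; z runs along the dowel to its tip, rising 45 degrees towards the robot's side; y lies along the rail
- rack: fixed light-wood peg rack. Origin on the bench under the middle of the rail's front face; pegs stand out of that face to -x. Rail 485 mm along y, 22 deep, 45 high, top at 255 mm, on 32 mm posts at y +-226 with feet 34 wide, 24 high, reaching 50 mm in front of the face. A hung gun's plug ends about 45 mm above the bench
- manifold: fixed compressed-air manifold, origin on the bench, z up, +x away from the robot. Base plate 70 x 360 mm; steel pipe along y at 100 mm height: inlet elbow (y 170, then back and down), red-handled supply valve (y 70), filter (y -5), outlet coupler (y -48, to x -34), yellow-handled vent valve (y -100), copper silencer (to y -189). Only the handles stand higher than 138 mm
- supply (a joint): angle of the red supply handle, rad: 0 shut (across the pipe, pointing to the manifold's +x, away from the robot) to 1.571 open (in line, pointing to its +y); hard stop at both ends; shuts clockwise seen from above; stays where it is left, takes about 0.3 N m to turn; starts open
- vent (a joint): angle of the yellow vent handle, same sense and stops: 0 shut (across, pointing to +x), 1.571 open (in line, pointing to +y over the filter); about 0.3 N m; starts shut
- supply_grip (a point): point on the red handle's centreline 80 mm from its stem, 146 mm above the bench, at mid-height of the sleeve. The sleeve is 18 mm wide and 14 mm high, from 30 to 115 mm from the stem
- vent_grip (a point): the same point on the yellow handle (same size and height)
- supply_stem (a point): turning axis (vertical) of the red handle, at the handle's height, 146 mm above the bench
- vent_stem (a point): turning axis (vertical) of the yellow handle, at the handle's height, 146 mm above the bench
- glue: bystander: white glue bottle with red cap, 62 mm across, 170 mm high, standing; origin under its centre
- hammer: bystander: hammer 260 mm long lying on the bench; origin under its middle, x along it to the head
- square: bystander: try square lying flat, stock 110 mm along its x, steel blade 150 mm along +y; origin under the stock's middle
Mind the look-alikes: they are no part of the job. Of the things that look like the gun_green, the larger one is meant.

How it is judged:
By the outcome, as a careful person would: the job done as asked, in the order asked, and still so for the second after the job is handed in, with the robot touching nothing.
Of gun_blue, gun_orange, gun_green, gun_grey only 3 to 4 are there at a start; the rules pass over those that are not, and their reading is None.
At some moment in a run one of gun_blue, gun_orange, gun_green, gun_grey may be knocked a few centimetres aside while the robot is not near it.
It also fails if it takes over 210 s, if anything falls off the work surface, if the arm or the gripper's body presses on something with over 40 N, if the wrist force passes 120 N, or if a joint passes its speed limit or range.

## Working session

There is one attempt and no reset: what is moved stays moved. The work goes in short steps, Python scripts to look and compute and a tool call to move; the robot and the scene stay as the last step left them, time stands still between calls to the robot, and variables do not carry over. Pictures are saved under pics/ and viewed, and the job is handed in when it is done.

Besides the shell and the picture viewer there is one more tool, called after ">>>" as name(argument=value, ...) on one line, values as JSON. drive_tool: Moves the arm, as the interface text tells. Its arguments: {"type":"object","properties":{"targets":{"type":"array"},"grip_force":{"type":"number"}},"required":["targets"]}

```bash
mkdir -p pics; ls; cat > h.py <<'E'
import numpy as np,cv2
from rig import *
from scipy.spatial.transform import Rotation as R
def snap(n,tag):
    im=get_image(n); cv2.imwrite(f'pics/{tag}.png',im[:,:,::-1]); return im
def ray(n,uv):
    c=calibration(n);K=np.array(c['mtx']);d=np.array(c['distortion']);T=np.array(c['world_to_cam'])
    p=cv2.undistortPoints(np.array(uv,float).reshape(-1,1,2),K,d).reshape(-1,2)
    v=np.c_[p,np.ones(len(p))]@T[:3,:3]
    o=-T[:3,:3].T@T[:3,3]
    return o,v/np.linalg.norm(v,axis=1)[:,None]
def onz(n,uv,z):
    o,v=ray(n,uv); return o+v*((z-o[2])/v[:,2])[:,None]
def proj(n,P):
    c=calibration(n);T=np.array(c['world_to_cam'])
    return cv2.projectPoints(np.array(P,float).reshape(-1,3),cv2.Rodrigues(T[:3,:3])[0],T[:3,3],np.array(c['mtx']),np.array(c['distortion']))[0].reshape(-1,2)
def tri(ua,ub):
    o1,v1=ray('top',[ua]);o2,v2=ray('scene',[ub]);A=np.c_[v1[0],-v2[0]]
    s=np.linalg.lstsq(A,o2-o1,rcond=None)[0];a=o1+s[0]*v1[0];b=o2+s[1]*v2[0]
    return (a+b)/2,np.linalg.norm(a-b)
E
python3 - <<'E'
from h import *
snap('top','t0');snap('scene','s0')
s=get_state();print(s)
for n in('top','scene'):
    c=calibration(n);print(n,ray(n,[[320,240]]),c['mtx'],c['distortion'])
E
```

```text
pics
{'clock': 0.1, 'qpos': array([-1.45698418e+00,  2.76526486e-01,  1.50601406e+00,  1.84685329e-05,
        1.36069969e+00, -1.20991406e-01]), 'qd': array([-0.00026431, -0.00223408, -0.00261336, -0.0005002 , -0.00060105,
       -0.00012152]), 'effort': array([ 3.35565701e-04, -4.17699873e+01, -2.46405244e+01, -2.37813911e-04,
        5.85377536e-03, -8.95545696e-06]), 'position': array([ 0.13372669, -0.55874655,  0.23052622]), 'ee_rot': array([-8.23752426e-04,  9.93116213e-01,  1.17130307e-01,  1.19866601e-05]), 'contact_force': array([ 0.93023569, -0.98608234,  0.19822752]), 'moment': array([ 0.02399984,  0.00518366, -0.00517645]), 'width': 0.08548876022399798}
top (array([ 0.3179404 , -0.02467453,  1.68044403]), array([[ 0.11138895,  0.0159638 , -0.99364866]])) [[513.65397512   0.         332.48478524]
 [  0.         513.65397512 244.84760883]
 [  0.           0.           1.        ]] [-0.00040712  0.          0.          0.          0.        ]
scene (array([ 1.11915752, -0.4189201 ,  0.9072039 ]), array([[-0.60055747,  0.37142262, -0.70807907]])) [[453.21765601   0.         320.62734479]
 [  0.         453.21765601 236.04755972]
 [  0.           0.           1.        ]] [0.04013593 0.         0.         0.         0.        ]
```

View pics/t0.png

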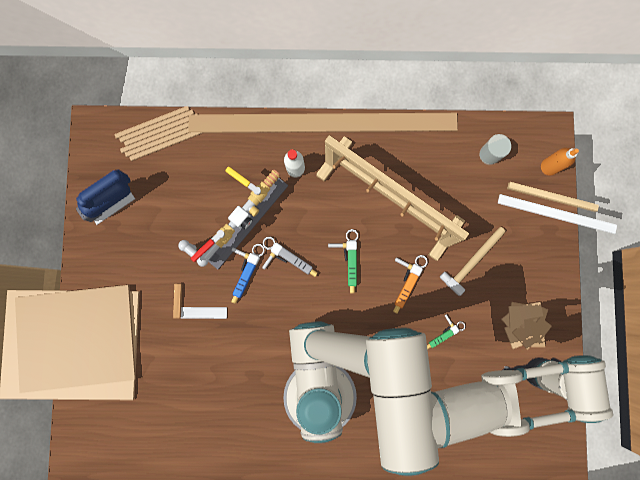

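View pics/s0.png

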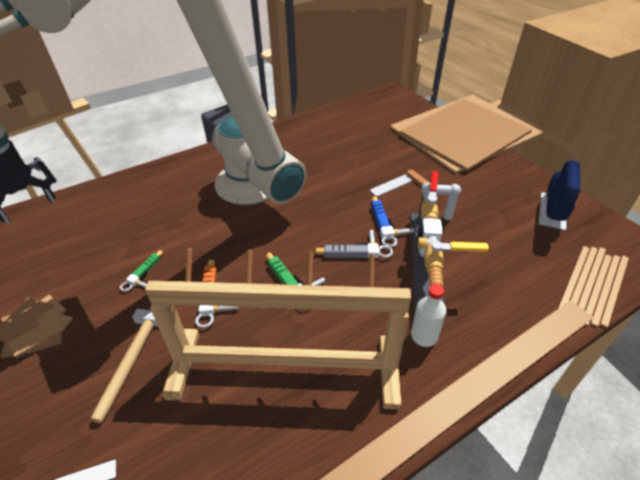

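```bash
python3 - <<'E'
import cv2
t=cv2.imread('pics/t0.png');s=cv2.imread('pics/s0.png')
cv2.imwrite('pics/t0a.png',cv2.resize(t[155:315,165:365],None,fx=4,fy=3.75,interpolation=2) if 0 else cv2.resize(t[150:300,165:365],None,fx=4,fy=4,interpolation=2))
cv2.imwrite('pics/t0b.png',cv2.resize(t[215:365,320:520],None,fx=4,fy=4,interpolation=2))
cv2.imwrite('pics/s0a.png',cv2.resize(s[165:315,315:515],None,fx=4,fy=4,interpolation=2))
E
```

```text
(no output)
```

View pics/t0a.png

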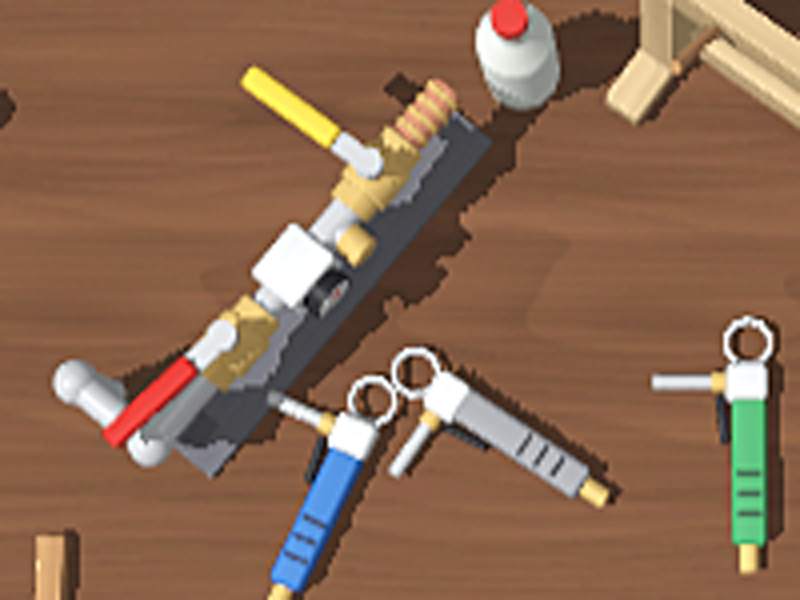

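View pics/t0b.png

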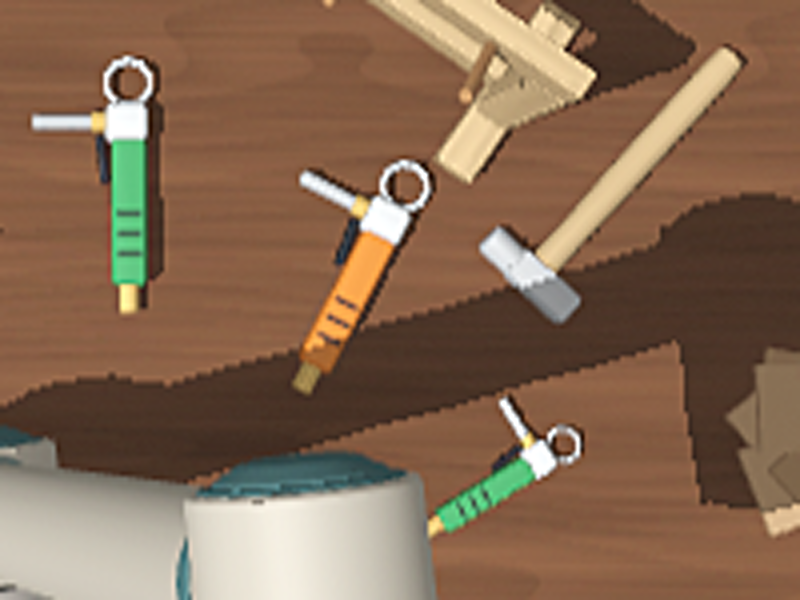

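View pics/s0a.png

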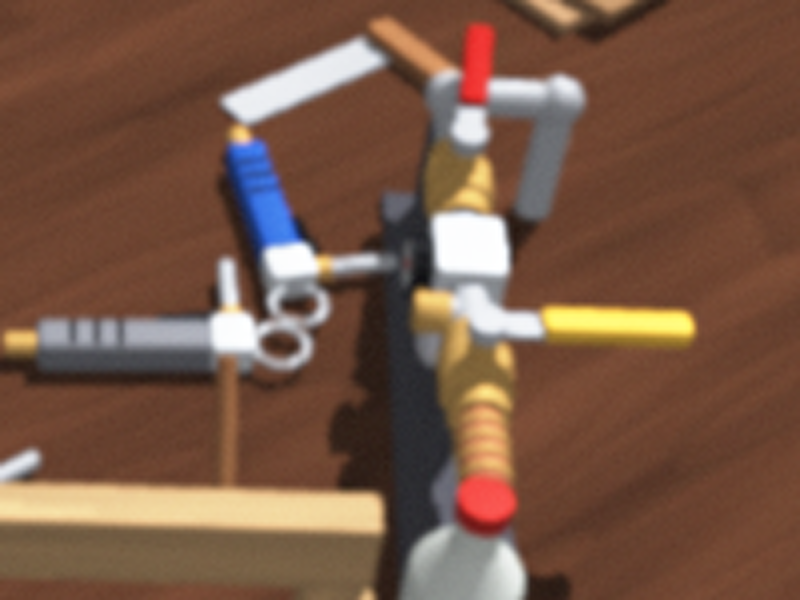

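```bash
python3 - <<'E'
import cv2
t=cv2.imread('pics/t0.png');s=cv2.imread('pics/s0.png')
cv2.imwrite('pics/t0c.png',cv2.resize(t[125:265,310:475],None,fx=4,fy=4,interpolation=2))
cv2.imwrite('pics/s0c.png',cv2.resize(s[235:420,140:425],None,fx=2.8,fy=2.8,interpolation=2))
from h import *
f=lambda u,v:[165+u/4-.375,150+v/4-.375]
print('redstem,tip,yelstem,tip\n',onz('top',[f(222,335),f(110,438),f(374,160),f(248,73)],.15))
E
```

```text
redstem,tip,yelstem,tip
 [[0.50621876 0.29931375 0.15      ]
 [0.42803082 0.38007512 0.15      ]
 [0.64077116 0.18890184 0.15      ]
 [0.70675366 0.28606017 0.15      ]]
```

View pics/t0c.png

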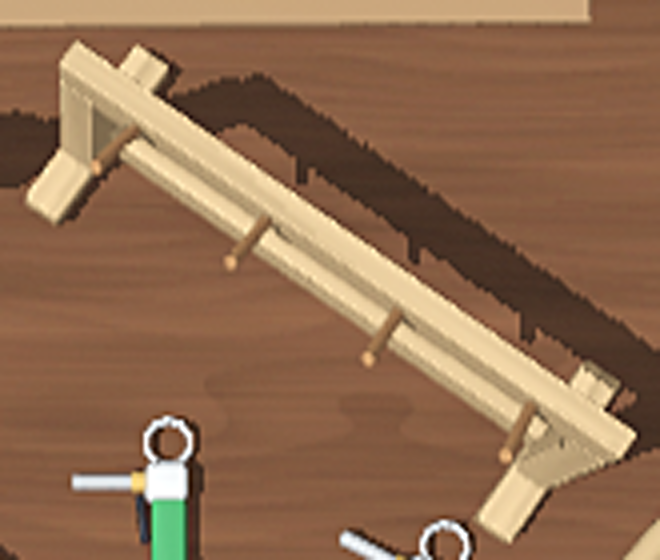

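View pics/s0c.png

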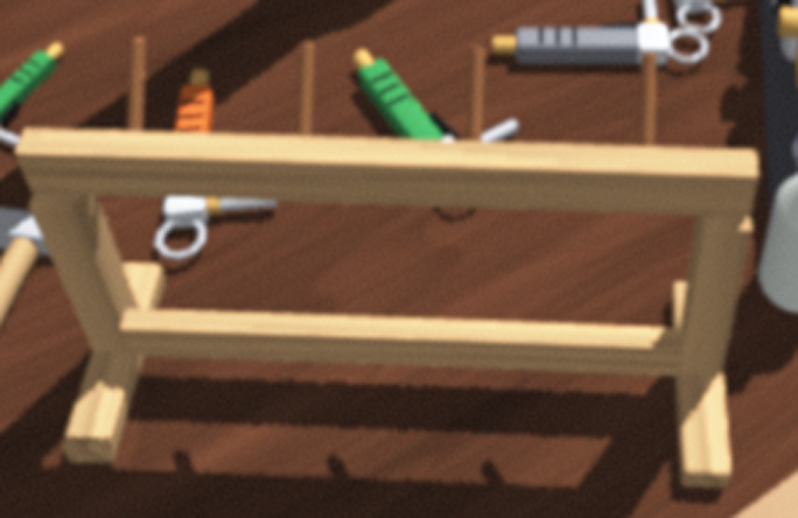

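```bash
cat >> h.py <<'E'
def mask(im,lo,hi,box=None):
    hsv=cv2.cvtColor(im,cv2.COLOR_RGB2HSV);m=cv2.inRange(hsv,np.array(lo),np.array(hi))
    if box is not None:
        k=np.zeros_like(m);x0,y0,x1,y1=box;k[y0:y1,x0:x1]=255;m&=k
    return m
def blob(m):
    n,l,st,c=cv2.connectedComponentsWithStats(m);i=1+np.argmax(st[1:,4]);ys,xs=np.where(l==i)
    return np.c_[xs,ys].astype(float)
def axis(n,m,z):
    P=onz(n,blob(m),z)[:,:2];c=P.mean(0);w,V=np.linalg.eigh(np.cov((P-c).T));d=V[:,1]
    t=(P-c)@d;s=(P-c)@V[:,0]
    return c,d,np.degrees(np.arctan2(d[1],d[0])),t.max()-t.min(),s.max()-s.min(),len(P)
E
python3 - <<'E'
from h import *
t=cv2.imread('pics/t0.png')[:,:,::-1].copy()
print('red',axis('top',mask(t,[0,150,80],[8,255,255],(180,225,230,275)),.151))
print('yel',axis('top',mask(t,[20,150,120],[35,255,255],(215,155,255,195)),.151))
for n,lo,hi,b in [('blue',[105,120,60],[120,255,255],(225,245,270,310)),('orange',[8,170,60],[18,255,255],(385,255,430,315)),('green',[55,100,60],[80,255,255],(335,230,370,300)),('sgreen',[55,100,60],[80,255,255],(420,310,470,350))]:
    print(n,axis('top',mask(t,lo,hi,b),.026))
# base plate dark
g=lambda u,v:[310+u/4-.375,125+v/4-.375]
print('rail top: left-back,left-front,right-back,right-front\n',onz('top',[g(78,40),g(60,66),g(636,434),g(617,460)],.255))
tips=onz('top',[g(98,166),g(231,263),g(369,358),g(506,454)],.286);print(tips)
roots=[g(133,132),g(265,220),g(399,312),g(531,405)];print(onz('top',roots,.235))
k=lambda u,v:[140+u/2.8-.3,235+v/2.8-.3]
st=[k(650,57),k(478,49),k(308,43),k(140,40)]
for a,b in zip([g(98,166),g(231,263),g(369,358),g(506,454)],st): print(tri(a,b))
E
```

```text
red (array([0.45565126, 0.35169279]), array([-0.71739396,  0.69666772]), np.float64(135.8397379786396), np.float64(0.08546293089048096), np.float64(0.019179418688086123), 175)
yel (array([0.68148219, 0.2535662 ]), array([0.58539816, 0.81074595]), np.float64(54.16887710671966), np.float64(0.08541354093297877), np.float64(0.020109797147949374), 181)
blue (array([0.37377326, 0.24522045]), array([-0.91438619,  0.40484305]), np.float64(156.11870779069275), np.float64(0.1160234735328515), np.float64(0.03024959692850554), 323)
orange (array([ 0.34804751, -0.27851031]), array([-0.88781398,  0.4602025 ]), np.float64(152.59982449418828), np.float64(0.11532169706002617), np.float64(0.030779412316780438), 292)
green (array([ 0.41604645, -0.10229754]), array([-0.99997285, -0.00736872]), np.float64(-179.57779934544695), np.float64(0.11615623870953681), np.float64(0.02596171221031842), 308)
sgreen (array([ 0.19383586, -0.38749358]), array([-0.51945239,  0.8544994 ]), np.float64(121.29552587326086), np.float64(0.08139099799194198), np.float64(0.02134845365719794), 160)
rail top: left-back,left-front,right-back,right-front
 [[ 0.78046203 -0.02407464  0.255     ]
 [ 0.76126446 -0.01145705  0.255     ]
 [ 0.50166333 -0.41811334  0.255     ]
 [ 0.48317519 -0.4044627   0.255     ]]
[[ 0.68079806 -0.03889296  0.286     ]
 [ 0.61354423 -0.13134752  0.286     ]
 [ 0.54829449 -0.22646074  0.286     ]
 [ 0.48288586 -0.32009831  0.286     ]]
[[ 0.71937902 -0.06437398  0.235     ]
 [ 0.65598833 -0.15955881  0.235     ]
 [ 0.59020251 -0.25543097  0.235     ]
 [ 0.52420916 -0.34910343  0.235     ]]
(array([ 0.68076216, -0.03732638,  0.29020109]), np.float64(0.003675098156211754))
(array([ 0.61327118, -0.12949034,  0.29104266]), np.float64(0.0033439986410706327))
(array([ 0.54796318, -0.22344541,  0.29297793]), np.float64(0.004324010386425164))
(array([ 0.48286016, -0.31662602,  0.29187181]), np.float64(0.004589931941362782))
```

```bash
cat >> h.py <<'E'
import json
def Rt(s): q=s['ee_rot'];return R.from_quat([q[1],q[2],q[3],q[0]])
def down(yaw): # tool x at yaw(deg), z down
    c,s_=np.cos(np.radians(yaw)),np.sin(np.radians(yaw))
    return R.from_matrix(np.array([[c,s_,0],[s_,-c,0],[0,0,-1]]))
def st():
    s=get_state()
    open('log.jsonl','a').write(json.dumps({k:np.array(s[k]).tolist() for k in('qpos','position','ee_rot')})+'\n')
    m=Rt(s).as_matrix()
    print('t %.2f'%s['clock'],'q',s['qpos'].round(3),'p',(s['position']*1e3).round(1),'x',m[:,0].round(3),'z',m[:,2].round(3),'F',s['contact_force'].round(1),'w %.4f'%s['width'])
    return s
def rel(p0,r0,p1,r1=None):
    """shift in tool frame of p0,r0 (mm) and rotvec (deg)"""
    sh=r0.inv().apply(np.array(p1)-p0)*1e3
    rv=np.zeros(3) if r1 is None else (r0.inv()*r1).as_rotvec(degrees=True)
    return rv.round(1),sh.round(1)
def plan(pts,rots=None):
    s=st();p,r=s['position'],Rt(s)
    for i,x in enumerate(pts):
        r1=None if rots is None else rots[i]
        print(i,*rel(p,r,x,r1)); p=np.array(x); r=r if r1 is None else r1
E
python3 - <<'E'
from h import *
plan([[.35,-.2,.28],[.35,-.2,.28],[.43,.335,.25],[.43,.335,.143]],[down(13.4),down(73.4),down(73.4),down(73.4)])
E
```

```text
t 0.10 q [-1.457  0.277  1.506  0.     1.361 -0.121] p [ 133.7 -558.7  230.5] x [0.973 0.233 0.   ] z [-0.     0.002 -1.   ] F [ 0.9 -1.   0.2] w 0.0855
0 [-0.1 -0.   0.1] [ 293.8 -298.7  -48.9]
1 [  0.   0. -60.] [0. 0. 0.]
2 [0. 0. 0.] [535.6 -76.2  30. ]
3 [0. 0. 0.] [  0.   0. 107.]
```

>>> drive_tool(targets=[0, 0, 0, 42, -42.7, -7, 0, 0, 0, 0, 42, -42.7, -7, 0, 0, 0, 0, 42, -42.7, -7, 0, 0, 0, 0, 42, -42.7, -7, 0, 0, 0, 0, 42, -42.7, -7, 0, 0, 0, 0, 42, -42.7, -7, 0, 0, 0, 0, 42, -42.7, -7, 0, 0, 0, -10, 0, 0, 0, 0, 0, 0, -10, 0, 0, 0, 0, 0, 0, -10, 0, 0, 0, 0, 0, 0, -10, 0, 0, 0, 0, 0, 0, -10, 0, 0, 0, 0])

```text
clock: 1.6
position: [0.3499, -0.1999, 0.2799]
ee_rot: [-0.0, 0.849, 0.528, -0.0]
contact_force: [0.7, 0.9, -0.2]
width: 0.0
```

```bash
python3 - <<'E'
from h import *
plan([[.43,.335,.25]],[down(73.4)])
E
```

```text
t 1.60 q [-0.692 -0.016  1.736 -0.     1.423 -0.235] p [ 349.9 -199.9  279.9] x [0.442 0.897 0.   ] z [-0.001  0.    -1.   ] F [ 0.7  0.9 -0.2] w 0.0000
0 [-0.  -0.  -9.6] [ 515.3 -164.3   30.1]
```

>>> drive_tool(targets=[0, 0, 0, 51.5, -16.4, 3, 0, 0, 0, 0, 51.5, -16.4, 3, 0, 0, 0, 0, 51.5, -16.4, 3, 0, 0, 0, 0, 51.5, -16.4, 3, 0, 0, 0, 0, 51.5, -16.4, 3, 0, 0, 0, 0, 51.5, -16.4, 3, 0, 0, 0, 0, 51.5, -16.4, 3, 0, 0, 0, 0, 51.5, -16.4, 3, 0, 0, 0, 0, 51.5, -16.4, 3, 0, 0, 0, 0, 51.5, -16.4, 3, 0, 0, 0, -9.6, 0, 0, 0, 0])

```text
clock: 2.98
position: [0.4335, 0.3373, 0.2488]
ee_rot: [-0.001, 0.801, 0.599, -0.0]
contact_force: [0.7, -2.2, -0.1]
width: 0.0003
```

```bash
python3 - <<'E'
from h import *
stem=np.array([.5075,.301])
pts=[[.427,.332,.25],[.427,.332,.144]]
for a in [136,128,120,112,104,96,88,80,72,64,56,50,47]:
    d=np.array([np.cos(np.radians(a)),np.sin(np.radians(a))]);n=np.array([-d[1],d[0]])
    pts.append([*(stem+.08*d+.021*n),.144])
s=st()
plan(pts)
E
```

```text
t 2.98 q [5.340e-01 2.280e-01 1.528e+00 1.000e-03 1.387e+00 8.210e-01] p [433.5 337.3 248.8] x [ 0.283  0.959 -0.   ] z [-0.002  0.    -1.   ] F [ 0.7 -2.2 -0.1] w 0.0003
t 2.98 q [5.340e-01 2.280e-01 1.528e+00 1.000e-03 1.387e+00 8.210e-01] p [433.5 337.3 248.8] x [ 0.283  0.959 -0.   ] z [-0.002  0.    -1.   ] F [ 0.7 -2.2 -0.1] w 0.0003
0 [0. 0. 0.] [-6.9 -4.8 -1.2]
1 [0. 0. 0.] [  0.    0.2 106. ]
2 [0. 0. 0.] [11.4  5.3 -0. ]
3 [0. 0. 0.] [11.   3.3 -0. ]
4 [0. 0. 0.] [10.5  4.8 -0. ]
5 [0. 0. 0.] [ 9.7  6.3 -0. ]
6 [0. 0. 0.] [ 8.7  7.5 -0. ]
7 [0. 0. 0.] [ 7.6  8.7 -0. ]
8 [0. 0. 0.] [ 6.3  9.7 -0. ]
9 [0. 0. 0.] [ 4.9 10.4 -0. ]
10 [0. 0. 0.] [ 3.4 11.  -0. ]
11 [0. 0. 0.] [ 1.8 11.4 -0. ]
12 [0. 0. 0.] [ 0.2 11.5 -0. ]
13 [0. 0. 0.] [-0.9  8.6 -0. ]
14 [0. 0. 0.] [-0.8  4.3 -0. ]
```

>>> drive_tool(targets=[0, 0, 0, -7, -4.8, 35, 0, 0, 0, 0, 0, 0, 35, 0, 0, 0, 0, 0, 0, 35, 0, 0, 0, 0, 0, 0, 0, 0])

```text
clock: 3.48
position: [0.4247, 0.3272, 0.1425]
ee_rot: [-0.0, 0.804, 0.595, -0.004]
contact_force: [0.3, -0.8, 0.5]
width: 0.0004
```

>>> drive_tool(targets=[0, 0, 0, 11.4, 5.3, 0, 0, 0, 0, 0, 11, 3.3, 0, 0, 0, 0, 0, 10.5, 4.8, 0, 0, 0, 0, 0, 9.7, 6.3, 0, 0, 0, 0, 0, 8.7, 7.5, 0, 0])

```text
clock: 4.1
position: [0.4684, 0.3698, 0.1463]
ee_rot: [0.0, 0.803, 0.595, -0.0]
contact_force: [-3.3, -4.9, 4.5]
width: 0.0002
```

>>> drive_tool(targets=[0, 0, 0, 7.6, 8.7, 0, 0, 0, 0, 0, 6.3, 9.7, 0, 0, 0, 0, 0, 4.9, 10.4, 0, 0, 0, 0, 0, 3.4, 11, 0, 0, 0, 0, 0, 1.8, 11.4, 0, 0, 0, 0, 0, 0, 6, 0, 0, 0, 0, 0, 0, 0, 0, 0])

```text
clock: 4.97
position: [0.5293, 0.3765, 0.1465]
ee_rot: [-0.001, 0.804, 0.595, -0.0]
contact_force: [-3.9, -2.7, 3.5]
width: -0.0001
```

>>> drive_tool(targets=[0, 0, 0, 0, 5.5, 0, 0, 0, 0, 0, -0.4, 5, 0, 0, 0, 0, 0, -0.4, 4, 0, 0, 0, 0, 0, 0, 0, 0, 0])

```text
clock: 5.48
position: [0.5374, 0.3732, 0.1463]
ee_rot: [-0.005, 0.804, 0.595, -0.004]
contact_force: [-15.0, 1.6, 9.3]
width: -0.0003
```

```bash
python3 - <<'E'
from h import *
st()
t=snap('top','t1');snap('scene','s1')
print('red',axis('top',mask(t,[0,150,80],[8,255,255],(180,180,280,275)),.151))
cv2.imwrite('pics/t1a.png',cv2.resize(t[150:300,165:365,::-1],None,fx=4,fy=4,interpolation=2))
E
```

```text
t 5.47 q [0.496 0.451 1.448 0.009 1.252 0.79 ] p [537.4 373.2 146.3] x [ 0.292  0.956 -0.001] z [-0.012  0.003 -1.   ] F [-15.    1.6   9.3] w -0.0003
red (array([0.54207271, 0.34316255]), array([0.66841422, 0.74378924]), np.float64(48.05520902989554), np.float64(0.05612362478999379), np.float64(0.020404395568653276), 107)
```

View pics/t1a.png

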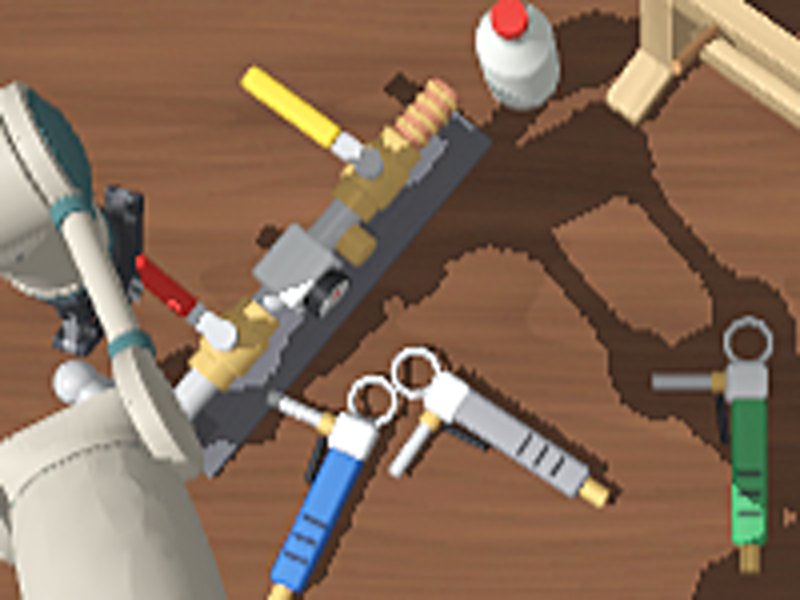

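>>> drive_tool(targets=[0, 0, 0, -2, -20, 0, 0, 0, 0, 0, 0, -5, -30, 0, 0, 0, 0, 0, 0, -40, 0, 0, 0, 0, 0, 0, 0, 0])

```text
clock: 6.08
position: [0.5214, 0.3789, 0.2199]
ee_rot: [0.0, 0.803, 0.595, 0.006]
contact_force: [0.7, -0.6, -0.8]
width: -0.0
```

```bash
python3 - <<'E'
from h import *
stem=np.array([.639,.1945])
pts=[[.711,.241,.22],[.711,.241,.145]]
for a in list(range(54,143,8))+[145]:
    d=np.array([np.cos(np.radians(a)),np.sin(np.radians(a))]);n=np.array([d[1],-d[0]])
    pts.append([*(stem+.08*d+.021*n),.145])
plan(pts)
E
```

```text
t 6.08 q [5.200e-01 3.810e-01 1.376e+00 1.000e-03 1.374e+00 8.150e-01] p [521.4 378.9 219.9] x [0.291 0.957 0.009] z [ 0.009  0.006 -1.   ] F [ 0.7 -0.6 -0.8] w -0.0000
0 [0. 0. 0.] [-76.8 221.5   0.8]
1 [0. 0. 0.] [-0.6 -0.5 75. ]
2 [0. 0. 0.] [ 3.3 -9.4 -0. ]
3 [0. 0. 0.] [  5.7 -10.   -0. ]
4 [0. 0. 0.] [  4.3 -10.7  -0. ]
5 [0. 0. 0.] [  2.8 -11.2  -0.1]
6 [0. 0. 0.] [  1.2 -11.5  -0.1]
7 [0. 0. 0.] [ -0.4 -11.5  -0.1]
8 [0. 0. 0.] [ -2.  -11.4  -0.1]
9 [0. 0. 0.] [ -3.6 -11.   -0.1]
10 [0. 0. 0.] [ -5.1 -10.4  -0.1]
11 [0. 0. 0.] [-6.5 -9.5 -0.1]
12 [0. 0. 0.] [-7.8 -8.5 -0.1]
13 [0. 0. 0.] [-8.9 -7.4 -0.1]
14 [0. 0. 0.] [-3.6 -2.4 -0. ]
```

>>> drive_tool(targets=[0, 0, 0, -15.4, 44.3, 0, 0, 0, 0, 0, -15.4, 44.3, 0, 0, 0, 0, 0, -15.4, 44.3, 0, 0, 0, 0, 0, -15.4, 44.3, 0, 0, 0, 0, 0, -15.4, 44.3, 0, 0, 0, 0, 0, -0.3, 0, 37, 0, 0, 0, 0, -0.3, 0, 38, 0, 0, 0, 0, 0, 0, 0, 0])

```text
clock: 7.08
position: [0.7059, 0.2372, 0.1353]
ee_rot: [-0.002, 0.804, 0.595, -0.004]
contact_force: [-0.2, 0.5, 0.6]
width: -0.0001
```

>>> drive_tool(targets=[0, 0, 0, 3.3, -9.4, 0, 0, 0, 0, 0, 5.7, -10, 0, 0, 0, 0, 0, 4.3, -10.7, 0, 0, 0, 0, 0, 2.8, -11.2, 0, 0, 0, 0, 0, 1.2, -11.5, 0, 0, 0, 0, 0, -0.4, -11.5, 0, 0])

```text
clock: 7.82
position: [0.6523, 0.2732, 0.1418]
ee_rot: [0.001, 0.803, 0.595, 0.002]
contact_force: [4.0, -2.4, 1.4]
width: -0.0004
```

>>> drive_tool(targets=[0, 0, 0, -2, -11.4, 0, 0, 0, 0, 0, -3.6, -11, 0, 0, 0, 0, 0, -5.1, -10.4, 0, 0, 0, 0, 0, -6.5, -9.5, 0, 0, 0, 0, 0, -7.8, -8.5, 0, 0, 0, 0, 0, 0, 0, 0, 0])

```text
clock: 8.57
position: [0.5933, 0.263, 0.14]
ee_rot: [-0.001, 0.804, 0.595, -0.002]
contact_force: [-0.9, 0.5, -0.4]
width: 0.0003
```

>>> drive_tool(targets=[0, 0, 0, -4.5, -3.7, 0, 0, 0, 0, 0, -4.5, -3.7, 0, 0, 0, 0, 0, 0, 0, 0, 0])

```text
clock: 8.95
position: [0.59, 0.26, 0.1405]
ee_rot: [-0.0, 0.804, 0.595, 0.006]
contact_force: [11.2, 6.5, -4.3]
width: -0.0003
```

>>> drive_tool(targets=[0, 0, 0, -3, -2.5, 0, 0, 0, 0, 0, 0, 0, 0, 0])

```text
clock: 9.2
position: [0.5898, 0.2598, 0.1408]
ee_rot: [0.0, 0.804, 0.595, 0.009]
contact_force: [15.1, 12.3, -9.6]
width: -0.0002
```

>>> drive_tool(targets=[0, 0, 0, 16, 14, 0, 0, 0, 0, 0, 0, 0, -50, 0, 0, 0, 0, 0, 0, -50, 0, 0, 0, 0, 0, 0, -50, 0, 0, 0, 0, -60, 0, 0, 0, 0, 0, 0, -60, 0, 0, 0])

```text
clock: 9.95
position: [0.5639, 0.15, 0.2901]
ee_rot: [-0.0, 0.803, 0.596, -0.001]
contact_force: [1.0, -0.4, 0.7]
width: 0.0006
```

```bash
python3 - <<'E'
from h import *
st()
t=snap('top','t2');snap('scene','s2')
cv2.imwrite('pics/t2a.png',cv2.resize(t[150:300,165:365,::-1],None,fx=4,fy=4,interpolation=2))
E
```

```text
t 9.95 q [ 1.410e-01  2.650e-01  1.377e+00 -1.000e-03  1.503e+00  4.350e-01] p [563.9 150.  290.1] x [ 0.29   0.957 -0.002] z [-0.003 -0.001 -1.   ] F [ 1.  -0.4  0.7] w 0.0006
```

View pics/t2a.png

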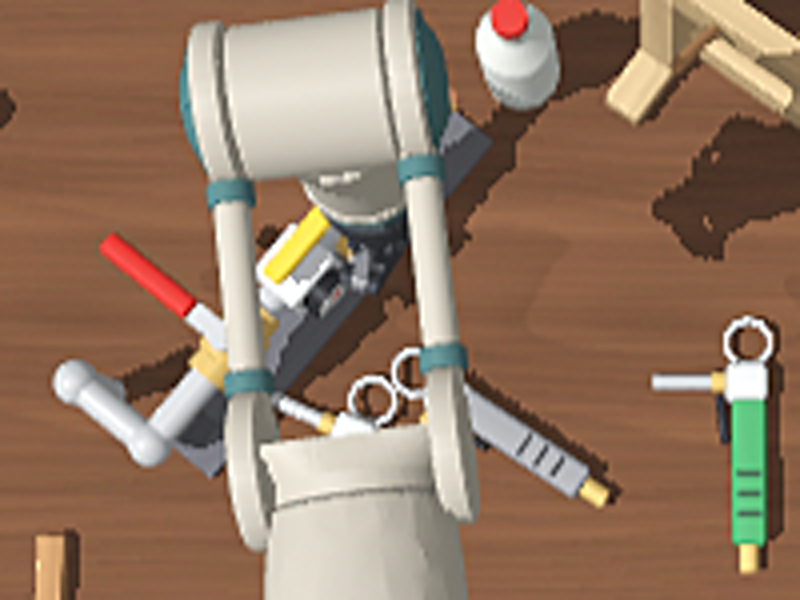

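View pics/s2.png

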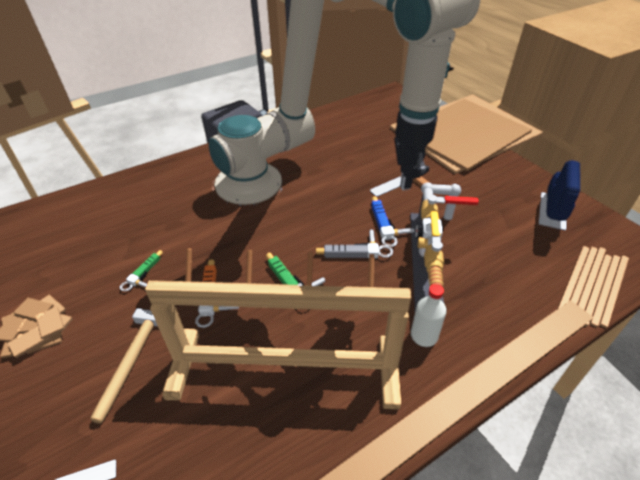

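```bash
python3 - <<'E'
from h import *
t=cv2.imread('pics/t2.png')[:,:,::-1].copy()
print('red',axis('top',mask(t,[0,150,80],[8,255,255],(180,200,230,275)),.151)[:5])
print('yel',axis('top',mask(t,[20,150,120],[35,255,255],(215,155,255,230)),.151)[:5])
f=lambda u,v:[165+u/4-.375,150+v/4-.375]
g=lambda u,v:[320+u/4-.375,215+v/4-.375]
for n,l,p in [('grey',f(416,372),f(602,495)),('blue',f(373,402),f(278,600)),('green',f(748,341),f(749,571)),('orange',g(405,186),g(303,388))]:
    L=onz('top',[l],.013)[0][:2];P=onz('top',[p],.013)[0][:2];d=L-P;h=np.degrees(np.arctan2(d[1],d[0]));ln=np.linalg.norm(d);u=d/ln
    print(n,'loop',L.round(4),'len',ln.round(4),'h',h.round(1),'origin',(L-.1*u).round(4),'grip',(L-.11*u).round(4))
E
```

```text
red (array([0.55114286, 0.35680251]), array([0.62206656, 0.78296437]), np.float64(51.53279699351366), np.float64(0.08500499735175934), np.float64(0.019334116541098602))
yel (array([0.57481311, 0.24458346]), array([-0.80408066,  0.59452022]), np.float64(143.5215628729753), np.float64(0.061922994806422785), np.float64(0.017627956268755185))
grey loop [0.4944 0.1695] len 0.182 h 57.2 origin [0.4402 0.0855] grip [0.4348 0.0771]
blue loop [0.4695 0.2039] len 0.1765 h -24.2 origin [0.3783 0.245 ] grip [0.3692 0.2491]
green loop [ 0.5229 -0.1011] len 0.1873 h 0.6 origin [ 0.4229 -0.1021] grip [ 0.4129 -0.1022]
orange loop [ 0.4392 -0.3273] len 0.1841 h -27.0 origin [ 0.3501 -0.2819] grip [ 0.3412 -0.2774]
```

```bash
python3 - <<'E'
from h import *
plan([[.4125,-.1022,.29],[.4125,-.1022,.12],[.4125,-.1022,.004]],[down(.5)]*3)
E
```

```text
t 10.05 q [ 0.137  0.262  1.38  -0.003  1.505  0.437] p [562.  146.1 290.1] x [ 0.296  0.955 -0.006] z [-0.006 -0.004 -1.   ] F [ 0.1 -0.2  1.1] w 0.0000
0 [-0.   0.4 72.3] [-281.4  -69.3    2. ]
1 [0. 0. 0.] [  0.   0. 170.]
2 [0. 0. 0.] [  0.   0. 116.]
```

Shift first (6 rows), then turn (7 rows) over two calls.

>>> drive_tool(targets=[0, 0, 0, -47, -11.5, 0.3, 0.65, 0, 0, 0, -47, -11.5, 0.3, 0.65, 0, 0, 0, -47, -11.5, 0.3, 0.65, 0, 0, 0, -47, -11.5, 0.3, 0.65, 0, 0, 0, -47, -11.5, 0.3, 0.65, 0, 0, 0, -47, -11.5, 0.3, 0.65])

```text
clock: 10.8
position: [0.4157, -0.0986, 0.288]
ee_rot: [-0.001, 0.803, 0.595, -0.001]
contact_force: [0.3, -0.4, -0.5]
width: 0.0552
```

>>> drive_tool(targets=[0, 0, 10.3, 0, 0, 20, 0.65, 0, 0, 10.3, 0, 0, 20, 0.65, 0, 0, 10.3, 0, 0, 20, 0.65, 0, 0, 10.3, 0, 0, 20, 0.65, 0, 0, 10.3, 0, 0, 20, 0.65, 0, 0, 10.3, 0, 0, 20, 0.65, 0, 0, 10.3, 0, 0, 20, 0.65, 0, 0, 0, 0, 0, 30, 0.65, 0, 0, 0, 0, 0, 0, 0.65])

```text
clock: 11.92
position: [0.4149, -0.0969, 0.1165]
ee_rot: [-0.002, 1.0, 0.008, -0.004]
contact_force: [-0.3, 0.3, 0.8]
width: 0.0557
```

```bash
python3 - <<'E'
from h import *
plan([[.4125,-.1022,.12],[.4125,-.1022,.004]],[down(.5)]*2)
t=snap('scene','s3')
E
```

```text
t 11.93 q [-0.393  0.161  1.978  0.     1.011  1.16 ] p [414.9 -96.9 116.5] x [ 1.     0.017 -0.007] z [-0.007  0.003 -1.   ] F [-0.3  0.3  0.8] w 0.0557
0 [-0.2  0.4  0.5] [-2.5  5.2 -3.5]
1 [0. 0. 0.] [  0.   0. 116.]
```

View pics/s3.png

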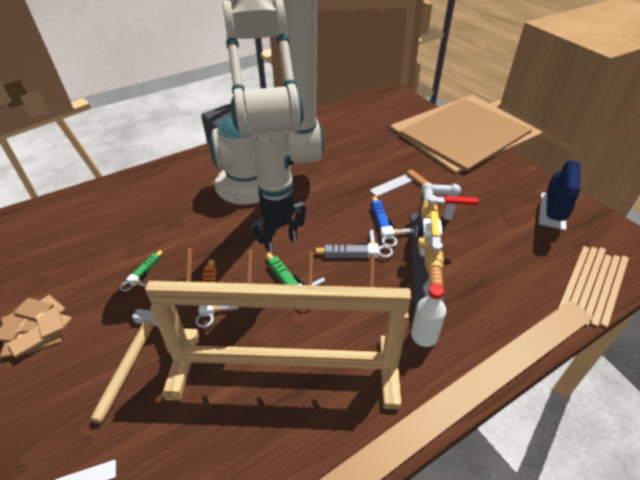

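>>> drive_tool(targets=[0, 0, 0.5, -2.5, 5.2, 20, 0.65, 0, 0, 0, 0, 0, 40, 0.65, 0, 0, 0, 0, 0, 35, 0.65, 0, 0, 0, 0, 0, 18, 0.65, 0, 0, 0, 0, 0, 0, 0.65])

```text
clock: 12.6
position: [0.415, -0.1035, 0.0054]
ee_rot: [-0.0, 1.0, 0.004, -0.001]
contact_force: [-0.2, -0.5, 0.3]
width: 0.0556
```

>>> drive_tool(targets=[0, 0, 0, 0, 0, 0, 0, 0, 0, 0, 0, 0, 0, 0, 0, 0, 0, 0, 0, 0, 0, 0, 0, 0, 0, 0, 0, 0], grip_force=60)

```text
clock: 13.1
position: [0.4163, -0.1041, 0.007]
ee_rot: [0.001, 1.0, 0.004, 0.001]
contact_force: [0.4, 0.5, 5.6]
width: 0.0266
```

>>> drive_tool(targets=[0, 0, 0, 0, 0, -30, 0, 0, 0, 0, 0, 0, -60, 0, 0, 0, 0, 0, 0, -60, 0, 0, 0, 0, 0, 0, -60, 0, 0, 0, 0, 0, 0, -60, 0, 0, 0, 0, 0, 0, 0, 0])

```text
clock: 13.85
position: [0.4176, -0.1047, 0.281]
ee_rot: [0.003, 1.0, 0.004, 0.006]
contact_force: [0.9, -0.7, -2.7]
width: 0.0271
```

```bash
python3 - <<'E'
from h import *
st()
t=snap('top','t4');t=snap('scene','s4')
E
```

```text
t 13.85 q [-0.407  0.02   1.697 -0.     1.413  1.155] p [ 417.6 -104.7  281. ] x [1.    0.008 0.011] z [ 0.011 -0.005 -1.   ] F [ 0.9 -0.7 -2.7] w 0.0271
```

View pics/s4.png

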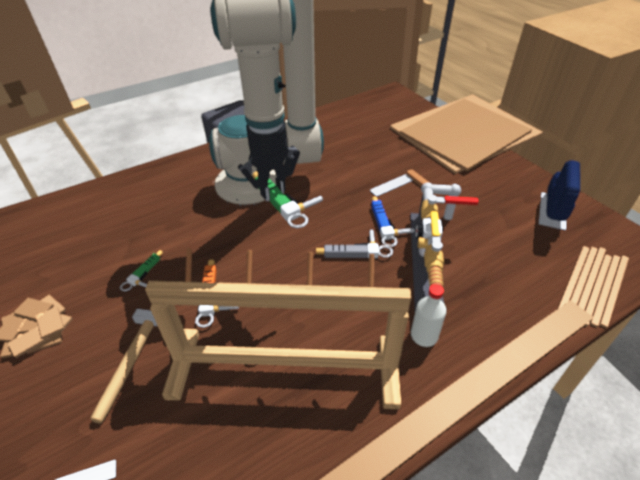

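View pics/t4.png

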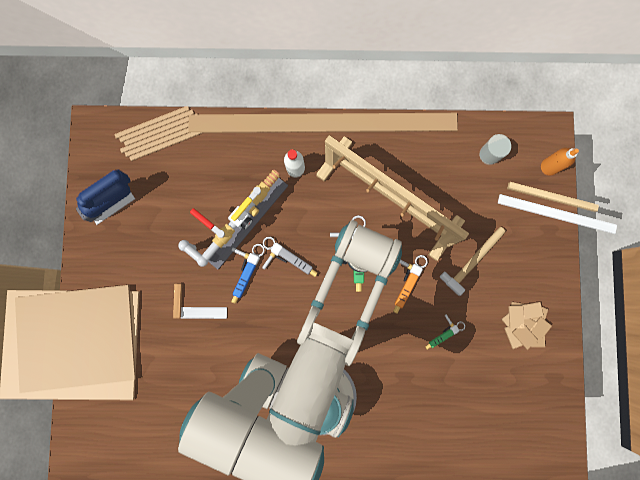

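```bash
cat >> h.py <<'E'
Xr=np.array([.817,-.577,0]);Xr/=np.linalg.norm(Xr);Zw=np.array([0,0,1.])
TIP={1:np.array([.679,-.0375,.288]),2:np.array([.613,-.132,.288]),3:np.array([.547,-.226,.288]),4:np.array([.481,-.319,.288])}
PH=(-Xr+Zw)/np.sqrt(2)
def hang(pitch,sgn=1):
    """pitch deg below horizontal; sgn=+1: tool x = gun x"""
    a=np.radians(pitch);z=Xr*np.cos(a)-Zw*np.sin(a);x=(Xr*np.sin(a)+Zw*np.cos(a))*sgn
    return R.from_matrix(np.c_[x,np.cross(z,x),z])
def tcp_for(ring,rot,ringt): return np.array(ring)-rot.apply(ringt)
E
python3 - <<'E'
from h import *
rt=[.106,0,-.006]
H=hang(45)
print(H.as_matrix().round(3))
pre=tcp_for(TIP[3]+.035*PH,H,rt); print('pre',pre,'in',tcp_for(TIP[3]-.05*PH,H,rt))
plan([[.40,-.10,.33],[.40,-.10,.33],[.40,-.10,.33],pre],[down(.5),down(-35.2),H,H])
E
```

```text
[[ 0.578 -0.577  0.578]
 [-0.408 -0.817 -0.408]
 [ 0.707  0.    -0.707]]
pre [ 0.46902595 -0.17093143  0.23355278] in [ 0.51812072 -0.20560423  0.1734487 ]
t 13.95 q [-0.408  0.024  1.705 -0.     1.412  1.155] p [ 414.5 -103.4  275.8] x [1.    0.008 0.001] z [ 0.001 -0.    -1.   ] F [ 0.3 -0.4 -2.2] w 0.0264
0 [ 0. -0. -0.] [-14.5  -3.5 -54.2]
1 [ 0.   0.  35.7] [0. 0. 0.]
2 [-0. 45.  0.] [0. 0. 0.]
3 [0. 0. 0.] [  0.6  18.1 137. ]
```

>>> drive_tool(targets=[0, 0, 0, -14, -3, -54, 0, 0, 0, 9, 0, 0, 0, 0, 0, 0, 9, 0, 0, 0, 0, 0, 0, 9, 0, 0, 0, 0, 0, 0, 8.7, 0, 0, 0, 0, 0, 9, 0, 0, 0, 0, 0, 0, 9, 0, 0, 0, 0, 0, 0, 9, 0, 0, 0, 0, 0, 0, 9, 0, 0, 0, 0, 0, 0, 9, 0, 0, 0, 0, 0, 0, 0, 0, 0, 0, 0, 0])

```text
clock: 15.32
position: [0.3959, -0.099, 0.3223]
ee_rot: [0.117, 0.883, -0.278, 0.359]
contact_force: [0.6, -0.3, -1.4]
width: 0.0266
```

```bash
python3 - <<'E'
from h import *
rt=[.106,0,-.006]
H=hang(45)
pre=tcp_for(TIP[3]+.035*PH,H,rt)
plan([pre],[H])
t=snap('top','t5');t=snap('scene','s5')
E
```

```text
t 15.32 q [-0.111 -0.354  2.129 -0.532  0.733  2.352] p [395.9 -99.  322.3] x [ 0.588 -0.407  0.699] z [ 0.569 -0.405 -0.715] F [ 0.6 -0.3 -1.4] w 0.0266
0 [0.2 0.7 0.4] [ 10.3  16.3 134.3]
```

View pics/s5.png

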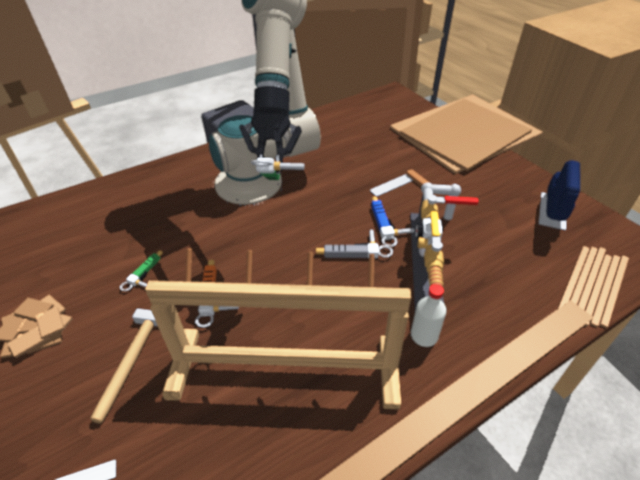

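View pics/t5.png

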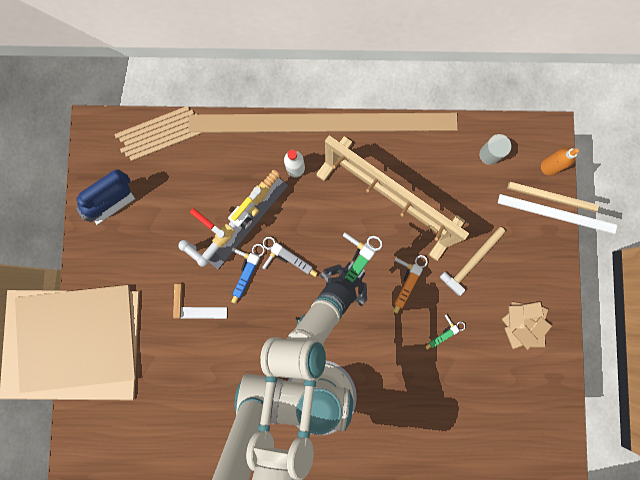

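```bash
python3 - <<'E'
from h import *
s=get_state();P=s['position']+Rt(s).apply([.106,0,-.006]);print(P,proj('top',P),proj('scene',P))
t=cv2.imread('pics/t5.png');q=cv2.imread('pics/s5.png')
a=cv2.resize(t[210:310,310:430],None,fx=4,fy=4,interpolation=2);b=cv2.resize(q[110:210,220:340],None,fx=4,fy=4,interpolation=2)
for im,n,o in((a,'top',(310,210)),(b,'scene',(220,110))):
    u=proj(n,P)[0]; cv2.circle(im,(int((u[0]-o[0]+.5)*4),int((u[1]-o[1]+.5)*4)),3,(255,0,255),-1)
cv2.imwrite('pics/c5.png',np.vstack([a,b])[:,:] if 0 else cv2.resize(np.hstack([a,b]),(800,333)))
E
```

```text
[ 0.45913387 -0.14126496  0.40761184] [[374.92563023 241.18864391]] [[259.79248159 162.21260591]]
```

View pics/c5.png

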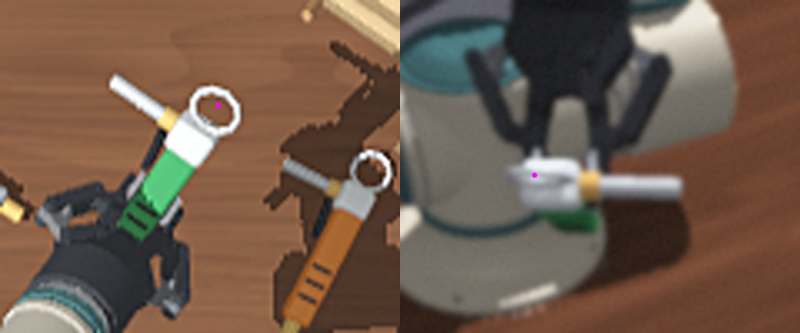

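>>> drive_tool(targets=[0.2, 0.7, 0.4, 13, 16, 0, 0, 0, 0, 0, 0, 0, 44, 0, 0, 0, 0, 0, 0, 45, 0, 0, 0, 0, 0, 0, 45, 0, 0, 0, 0, 0, 0, 0, 0])

```text
clock: 16.05
position: [0.4796, -0.1774, 0.2427]
ee_rot: [0.116, 0.878, -0.283, 0.368]
contact_force: [-0.2, -0.5, -2.3]
width: 0.0267
```

```bash
cat >> h.py <<'E'
def show(P,tag,half=(50,42)):
    out=[]
    for n in('top','scene'):
        im=get_image(n)[:,:,::-1].copy();u=proj(n,P)
        c=u[0].astype(int);x0,y0=max(c[0]-50,0),max(c[1]-60,0)
        cr=cv2.resize(im[y0:y0+120,x0:x0+100],(400,480),interpolation=2)
        for i,q in enumerate(u): cv2.circle(cr,(int((q[0]-x0+.5)*4),int((q[1]-y0+.5)*4)),2,(255,0,255) if i==0 else (0,255,255),-1)
        out.append(cr)
    cv2.imwrite(f'pics/{tag}.png',np.hstack(out))
E
python3 - <<'E'
from h import *
rt=[.103,0,-.006];H=hang(45);k=3
s=get_state();P=s['position']+Rt(s).apply(rt)
show([P,TIP[k],TIP[k]-.075*PH],'c6')
plan([tcp_for(TIP[k]+.015*PH,H,rt),tcp_for(TIP[k]-.05*PH,H,rt)],[H,H])
E
```

```text
t 16.15 q [-0.36  -0.123  2.214 -0.599  0.324  2.334] p [ 479.2 -176.1  245.5] x [ 0.566 -0.41   0.715] z [ 0.585 -0.412 -0.699] F [-0.1 -0.3 -2.1] w 0.0265
0 [-0.1 -0.7 -0.5] [-13.7   1.8  20.3]
1 [0. 0. 0.] [ 0.  0. 65.]
```

View pics/c6.png

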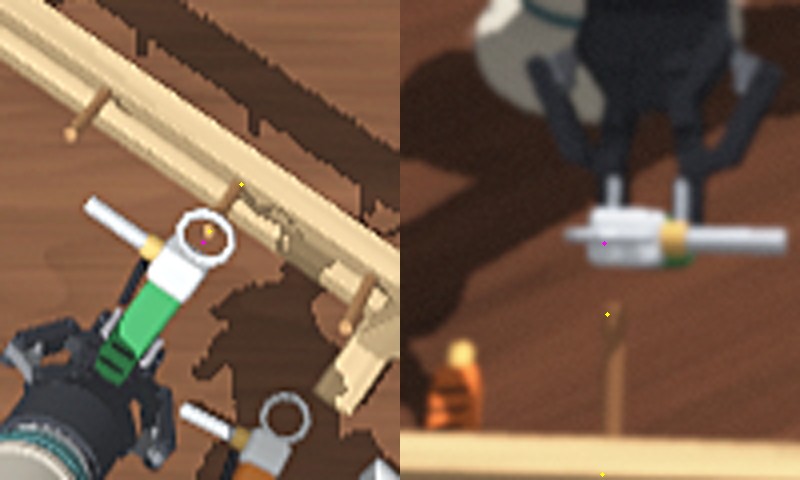

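```bash
cat > kin.py <<'E'
from h import *
from scipy.optimize import least_squares
rz=lambda a:R.from_euler('z',a);ry=lambda a:R.from_euler('y',a)
def fk(q,p,sg):
    R1=rz(q[0]);R2=R1*ry(q[1]);R3=R2*ry(q[2]);R4=R3*rz(sg[0]*q[3]);R5=R4*ry(q[4]);R6=R5*rz(sg[1]*q[5]+np.pi/2*sg[2])
    pos=np.array([0,0,p[0]])+R1.apply([p[1],p[2],0])+R2.apply([0,0,p[3]])+R3.apply([p[4],0,p[5]])+R4.apply([p[6],0,0])+R5.apply([p[7],0,p[8]])
    return pos,R6
L=[json.loads(l) for l in open('log.jsonl')]
def res(p,sg):
    r=[]
    for l in L:
        a,Ro=fk(l['qpos'],p,sg);r+=list(a-l['position'])
    return np.array(r+list(.001*(p-p0)))
p0=np.array([.24,0,.07,.3,0,.3,0,0,.25])
best=None
for s4 in(1,-1):
  for s6 in(1,-1):
    for k in(-1,1):
      sg=(s4,s6,k)
      e=np.mean([ (fk(l['qpos'],p0,sg)[1].inv()*R.from_quat(np.roll(l['ee_rot'],-1))).magnitude() for l in L])
      if best is None or e<best[0]: best=(e,sg)
SG=best[1]
S=least_squares(res,p0,args=(SG,),x_scale=.1);PK=S.x
lo=np.array([-2.89,-.75,.22,-1.18,.11,-2.7]);hi=np.array([2.89,2.08,2.7,4.32,2.71,2.7])
def ik(pos,rot,seeds=None,n=40):
    """all distinct solutions inside limits (unclipped on q5>=0)"""
    out=[];rng=np.random.default_rng(0)
    sd=list(seeds or [])+[rng.uniform(lo,hi) for _ in range(n)]
    f=lambda q:np.r_[(fk(q,PK,SG)[0]-pos)*5,(fk(q,PK,SG)[1].inv()*rot).as_rotvec()]
    for q0 in sd:
        s=least_squares(f,np.clip(q0,lo+1e-4,hi-1e-4),bounds=(lo,hi),max_nfev=60)
        if np.abs(s.fun).max()<3e-3 and not any(np.abs(s.x-o).max()<.02 for o in out): out.append(s.x)
    return out
if __name__=='__main__':
    print(best,PK.round(4),'resid mm',np.abs(S.fun[:3*len(L)]).max()*1e3)
E
python3 kin.py
```

```text
(np.float64(3.728085988933616e-16), (1, 1, 1)) [ 0.1368  0.      0.0694  0.6297  0.0604  0.4211  0.     -0.      0.3645] resid mm 0.0003307635975113854
```

```bash
cat > ev.py <<'E'
from kin import *
for sg in(1,-1):
  rt=[.103*sg,0,-.006]
  for k in(1,2,3,4):
    for pitch in(65,55,45,30,15,0):
      H=hang(pitch,sg);o=[]
      for d in(.035,-.05):
        sols=ik(tcp_for(TIP[k]+d*PH,H,rt),H,n=12)
        o.append([list(x.round(2)) for x in sols])
      print(sg,k,pitch,o[0],'|',o[1])
E
timeout 900 python3 ev.py
```

```text
1 1 65 [[np.float64(0.1), np.float64(0.12), np.float64(1.71), np.float64(-0.34), np.float64(1.0), np.float64(2.43)]] | [[np.float64(0.03), np.float64(0.23), np.float64(1.73), np.float64(-0.34), np.float64(0.85), np.float64(2.4)]]
1 1 55 [[np.float64(0.17), np.float64(0.12), np.float64(1.84), np.float64(-0.59), np.float64(0.82), np.float64(2.69)]] | [[np.float64(0.08), np.float64(0.23), np.float64(1.86), np.float64(-0.64), np.float64(0.66), np.float64(2.7)]]
1 1 45 [] | []
1 1 30 [] | []
1 1 15 [[np.float64(0.32), np.float64(0.43), np.float64(2.25), np.float64(4.24), np.float64(1.06), np.float64(-2.0)]] | [[np.float64(0.21), np.float64(0.58), np.float64(2.22), np.float64(4.07), np.float64(1.09), np.float64(-1.85)]]
1 1 0 [[np.float64(0.29), np.float64(0.66), np.float64(2.3), np.float64(4.06), np.float64(1.46), np.float64(-1.72)]] | [[np.float64(0.19), np.float64(0.8), np.float64(2.24), np.float64(3.95), np.float64(1.5), np.float64(-1.64)]]
1 2 65 [[np.float64(-0.12), np.float64(-0.0), np.float64(1.85), np.float64(-0.26), np.float64(0.92), np.float64(2.18)]] | [[np.float64(-0.18), np.f
[... 6789 characters left out ...]
, np.float64(2.0), np.float64(0.09), np.float64(0.7), np.float64(-1.77)]]
-1 4 55 [[np.float64(-0.82), np.float64(-0.19), np.float64(2.13), np.float64(0.2), np.float64(0.61), np.float64(-1.9)]] | [[np.float64(-0.78), np.float64(-0.01), np.float64(2.15), np.float64(0.24), np.float64(0.4), np.float64(-1.93)]]
-1 4 45 [[np.float64(-0.85), np.float64(-0.19), np.float64(2.28), np.float64(0.55), np.float64(0.32), np.float64(-2.26)]] | []
-1 4 30 [[np.float64(-0.9), np.float64(-0.07), np.float64(2.52), np.float64(2.49), np.float64(0.41), np.float64(2.04)]] | [[np.float64(-0.83), np.float64(0.21), np.float64(2.53), np.float64(2.84), np.float64(0.65), np.float64(1.71)]]
-1 4 15 [] | []
-1 4 0 [] | []
```

```bash
cat > hp.py <<'E'
import sys
from kin import *
def seq(k,sg,rt,pitch=55,depth=.05,tilts=(40,25,10),rest=.009):
    H=hang(pitch,sg)
    pts=[tcp_for(TIP[k]+.035*PH,H,rt),tcp_for(TIP[k]-depth*PH,H,rt)]
    x=lambda a:Xr*np.sin(np.radians(a))+Zw*np.cos(np.radians(a))
    z=lambda a:Xr*np.cos(np.radians(a))-Zw*np.sin(np.radians(a))
    ring=TIP[k]-depth*PH-rest*Zw
    rel=np.array([abs(rt[0]),0,rt[2]])
    piv=lambda a:ring-x(a)*abs(rt[0])-z(a)*(.019+rt[2])
    pts.append(ring-H.apply(rt))
    for a in tilts: pts.append(piv(a)+.019*z(pitch))
    pts.append(pts[-1]-.08*Xr); pts.append(pts[-1]+[0,0,.12])
    return H,pts
if __name__=='__main__':
    k,sg=int(sys.argv[1]),int(sys.argv[2]);rt=[float(a) for a in sys.argv[3:6]]
    H,pts=seq(k,sg,rt)
    plan(pts,[H]*len(pts))
    q=None
    for p in pts:
        s=ik(p,H,[q] if q is not None else None,n=12); print(p.round(4),[x.round(2).tolist() for x in s]); q=s[0] if s else q
E
python3 hp.py 3 1 .103 0 -.006
```

```text
t 16.15 q [-0.36  -0.123  2.214 -0.599  0.324  2.334] p [ 479.2 -176.1  245.5] x [ 0.566 -0.41   0.715] z [ 0.585 -0.412 -0.699] F [-0.1 -0.3 -2.1] w 0.0265
0 [ -0.1 -10.7  -0.5] [-12.7   1.8 -17.6]
1 [0. 0. 0.] [14.8  0.  83.7]
2 [0. 0. 0.] [-5.2  0.   7.4]
3 [0. 0. 0.] [ 0.1  0.  27.1]
4 [0. 0. 0.] [ 7.2  0.  26.1]
5 [0. 0. 0.] [13.7 -0.  23.4]
6 [0. 0. 0.] [-65.5  -0.  -45.9]
7 [0. 0. 0.] [ 68.8  -0.  -98.3]
[ 0.4607 -0.165   0.2488] [[-0.39, -0.13, 2.09, -0.23, 0.6, 1.94]]
[ 0.5098 -0.1997  0.1887] [[-0.43, 0.03, 2.11, -0.27, 0.41, 1.97]]
[ 0.5098 -0.1997  0.1797] [[-0.43, 0.04, 2.13, -0.29, 0.38, 1.99]]
[ 0.5226 -0.2087  0.1575] [[-0.44, 0.1, 2.14, -0.33, 0.32, 2.03]]
[ 0.5396 -0.2208  0.1402] [[-0.45, 0.15, 2.13, -0.36, 0.27, 2.06]]
[ 0.5597 -0.235   0.1289] [[-0.46, 0.2, 2.1, -0.37, 0.25, 2.06]]
[ 0.4944 -0.1888  0.1289] [[-0.42, 0.1, 2.24, -0.51, 0.23, 2.23]]
[ 0.4944 -0.1888  0.2489] [[-0.42, -0.07, 2.03, -0.2, 0.58, 1.9]]
```

>>> drive_tool(targets=[0, 0, 0, -12.7, 1.8, -17.6, 0, 0, -5.4, -0.5, 0, 0, 0, 0, 0, -5.3, 0, 0, 0, 0, 0, 0, 0, 0, 0, 0, 0, 0])

```text
clock: 16.65
position: [0.462, -0.1644, 0.2525]
ee_rot: [0.09, 0.908, -0.288, 0.291]
contact_force: [-0.2, -0.0, -2.6]
width: 0.0267
```

```bash
python3 hp.py 3 1 .103 0 -.006 | head -4; python3 - <<'E'
from h import *
k=3;s=get_state();P=s['position']+Rt(s).apply([.103,0,-.006])
show([P,TIP[k],TIP[k]-.075*PH],'c7')
E
```

```text
t 16.65 q [-0.391 -0.137  2.085 -0.222  0.598  1.938] p [ 462.  -164.4  252.5] x [ 0.666 -0.47   0.58 ] z [ 0.476 -0.331 -0.815] F [-0.2 -0.  -2.6] w 0.0267
0 [-0.3 -0.4  0. ] [-2.8  1.3  2.6]
1 [0. 0. 0.] [14.8  0.  83.7]
2 [0. 0. 0.] [-5.2  0.   7.4]
```

View pics/c7.png

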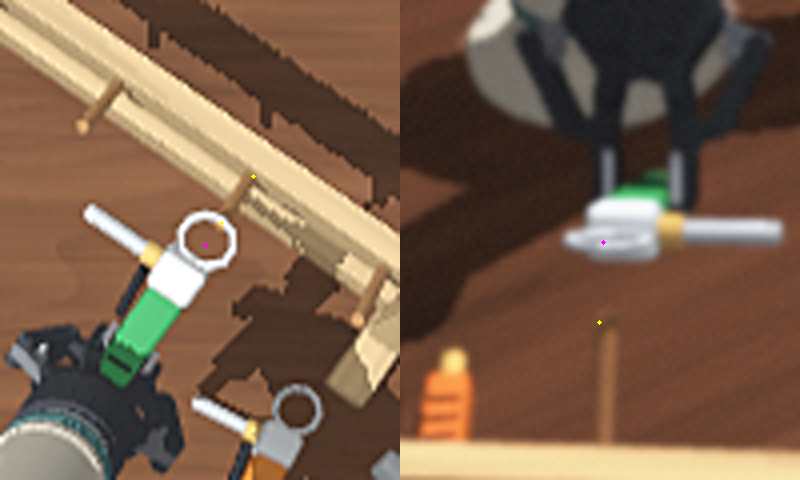

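>>> drive_tool(targets=[0, 0, 0, -2.8, 1.3, 2.6, 0, 0, 0, 0, 3.7, 0, 21, 0, 0, 0, 0, 3.7, 0, 21, 0, 0, 0, 0, 0, 0, 0, 0])

```text
clock: 17.25
position: [0.4815, -0.1806, 0.2122]
ee_rot: [0.09, 0.91, -0.287, 0.285]
contact_force: [0.1, 0.6, -2.9]
width: 0.0267
```

```bash
python3 - <<'E'
from h import *
k=3;s=st();P=s['position']+Rt(s).apply([.103,0,-.006])
show([P,TIP[k],TIP[k]-.075*PH],'c8')
E
```

```text
t 17.25 q [-0.415 -0.05   2.119 -0.239  0.487  1.945] p [ 481.5 -180.6  212.2] x [ 0.673 -0.472  0.57 ] z [ 0.467 -0.327 -0.821] F [ 0.1  0.6 -2.9] w 0.0267
```

View pics/c8.png

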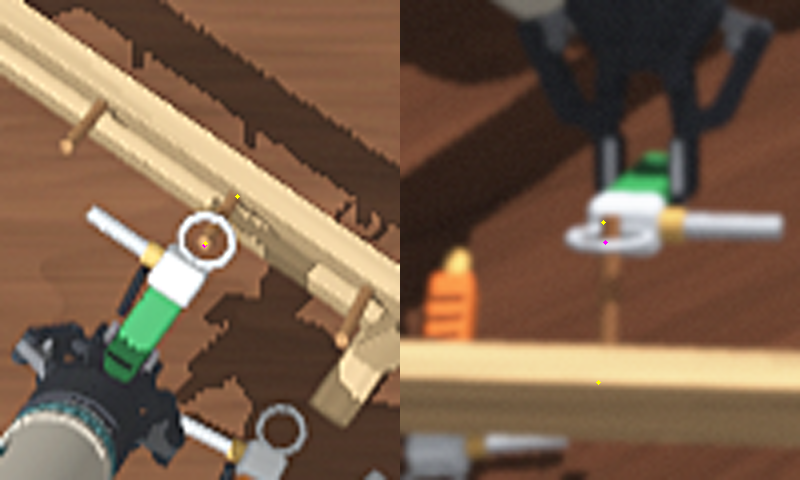

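The top view shows the peg tip at (205,243) of the crop, inside the ring; the scene view shows the peg end poking through the loop (611,225). Push further on.

>>> drive_tool(targets=[0, 0, 0, 3.7, 0, 15, 0, 0, 0, 0, 3.7, 0, 15, 0, 0, 0, 0, 3, 0, 12, 0, 0, 0, 0, 0, 0, 0, 0])

```text
clock: 17.85
position: [0.5101, -0.2003, 0.1852]
ee_rot: [0.09, 0.91, -0.287, 0.287]
contact_force: [0.8, -0.0, -1.9]
width: 0.0268
```

```bash
python3 hp.py 3 1 .103 0 -.006 | head -8
```

```text
t 17.85 q [-0.434  0.036  2.117 -0.261  0.397  1.959] p [ 510.1 -200.3  185.2] x [ 0.671 -0.471  0.573] z [ 0.47  -0.328 -0.82 ] F [ 0.8 -0.  -1.9] w 0.0268
0 [-0.2  0.   0.1] [-13.3  -0.6 -86.9]
1 [0. 0. 0.] [14.8  0.  83.7]
2 [0. 0. 0.] [-5.2  0.   7.4]
3 [0. 0. 0.] [ 0.1  0.  27.1]
4 [0. 0. 0.] [ 7.2  0.  26.1]
5 [0. 0. 0.] [13.7 -0.  23.4]
6 [0. 0. 0.] [-65.5  -0.  -45.9]
```

>>> drive_tool(targets=[0, 0, 0, -5, 0, 4, 0, 0, 0, 0, 0, 0, 0, 0], grip_force=20)

```text
clock: 18.1
position: [0.5066, -0.1981, 0.1787]
ee_rot: [0.09, 0.91, -0.287, 0.286]
contact_force: [-2.3, 1.3, -2.4]
width: 0.0263
```

>>> drive_tool(targets=[0, 0, 0, 0, 0, 9, 0, 0, 0, 0, 0, 0, 9, 0, 0, 0, 0, 0, 0, 9, 0, 0, 0, 0, 0, 0, 0, 0])

```text
clock: 18.6
position: [0.5185, -0.2066, 0.1557]
ee_rot: [0.09, 0.91, -0.287, 0.284]
contact_force: [-3.4, 3.3, -2.5]
width: 0.0267
```

```bash
python3 - <<'E'
from h import *
k=3;s=st();P=TIP[k]-.05*PH
show([P,TIP[k],TIP[k]-.075*PH],'c9')
E
```

```text
t 18.60 q [-0.44   0.095  2.144 -0.315  0.318  2.012] p [ 518.5 -206.6  155.7] x [ 0.673 -0.472  0.569] z [ 0.466 -0.327 -0.822] F [-3.4  3.3 -2.5] w 0.0267
```

View pics/c9.png

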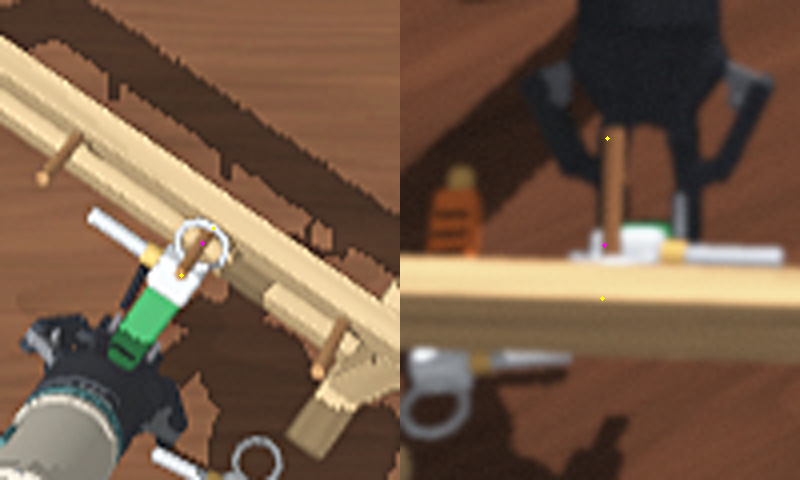

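>>> drive_tool(targets=[0, 0, 0, 3.5, 0, 13, 0, 0, 0, 0, 3.5, 0, 13, 0, 0, 0, 0, 0, 0, 0, 0])

```text
clock: 19.08
position: [0.5353, -0.2185, 0.138]
ee_rot: [0.09, 0.91, -0.288, 0.284]
contact_force: [-4.2, 3.8, -4.7]
width: 0.0271
```

>>> drive_tool(targets=[0, 0, 0, 6, 0, 10, 0, 0, 0, 0, 6, 0, 8, 0, 0, 0, 0, 0, 0, 0, 0])

```text
clock: 19.45
position: [0.5521, -0.2303, 0.1307]
ee_rot: [0.09, 0.91, -0.288, 0.284]
contact_force: [-4.7, 2.4, -4.0]
width: 0.0265
```

```bash
python3 - <<'E'
from h import *
k=3;s=st();P=TIP[k]-.05*PH
show([P,TIP[k],TIP[k]-.075*PH],'c10')
E
```

```text
t 19.45 q [-0.458  0.188  2.11  -0.348  0.258  2.036] p [ 552.1 -230.3  130.7] x [ 0.673 -0.473  0.569] z [ 0.466 -0.327 -0.822] F [-4.7  2.4 -4. ] w 0.0265
```

View pics/c10.png

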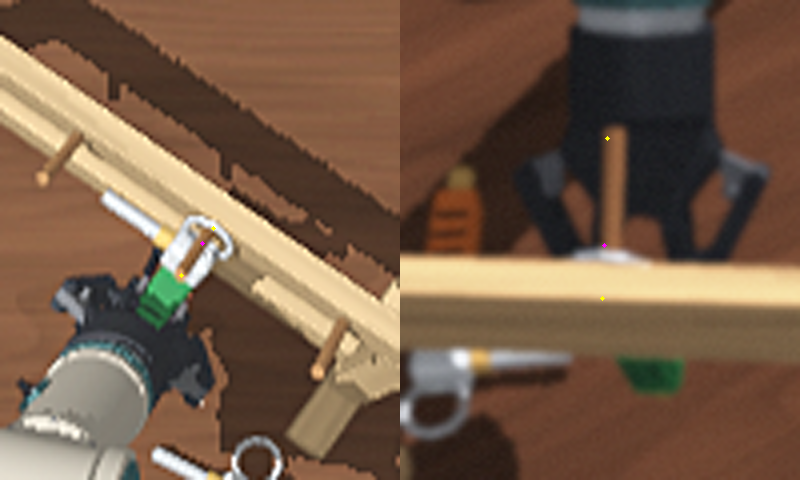

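>>> drive_tool(targets=[0, 0, 0, 0, 0, 0, 0.4, 0, 0, 0, 0, 0, 0, 0.6, 0, 0, 0, 0, 0, 0, 1, 0, 0, 0, 0, 0, 0, 1, 0, 0, 0, 0, 0, 0, 1])

```text
clock: 20.18
position: [0.5542, -0.231, 0.1327]
ee_rot: [0.09, 0.909, -0.287, 0.287]
contact_force: [0.2, -0.4, 0.1]
width: 0.0851
```

```bash
python3 - <<'E'
from h import *
k=3;s=st();p=s['position'];r=Rt(s)
print(rel(p,r,p-.08*Xr+[0,0,.03]),rel(p,r,p-.02*Xr+[0,0,.15]))
P=TIP[k]-.05*PH
show([P,TIP[k],TIP[k]-.075*PH],'c11')
E
```

```text
t 20.18 q [-0.458  0.187  2.108 -0.349  0.255  2.036] p [ 554.2 -231.   132.7] x [ 0.67  -0.471  0.574] z [ 0.471 -0.328 -0.819] F [ 0.2 -0.4  0.1] w 0.0851
(array([0., 0., 0.]), array([-48.3,  -0.3, -70.5])) (array([0., 0., 0.]), array([  69.7,   -0.3, -134.3]))
```

View pics/c11.png

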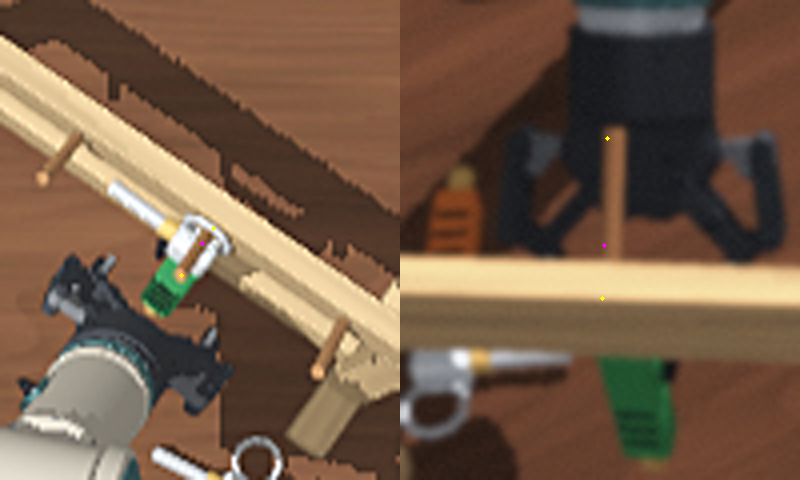

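>>> drive_tool(targets=[0, 0, 0, -16, 0, -23.5, 1, 0, 0, 0, -16, 0, -23.5, 1, 0, 0, 0, -16, 0, -23.5, 1, 0, 0, 0, 23, 0, -45, 1, 0, 0, 0, 23, 0, -45, 1, 0, 0, 0, 23, 0, -45, 0.65, 0, -10, 0, 0, 0, 0, 0.65, 0, -10, 0, 0, 0, 0, 0.65, 0, -10, 0, 0, 0, 0, 0.65, 0, -5, 0, 0, 0, 0, 0.65])

```text
clock: 21.52
position: [0.4729, -0.1745, 0.313]
ee_rot: [-0.001, 0.954, -0.301, -0.001]
contact_force: [0.6, -0.1, 0.3]
width: 0.0553
```

```bash
python3 - <<'E'
from h import *
s=st();t=snap('top','t12');snap('scene','s12')
for n,lo,hi,b in [('blue',[105,120,60],[120,255,255],(225,245,270,310)),('orange',[8,170,60],[18,255,255],(385,255,430,315))]:
    try: print(n,axis('top',mask(t,lo,hi,b),.026))
    except Exception as e: print(n,e)
E
```

```text
t 21.52 q [-0.493  0.132  1.494  0.002  1.518  1.69 ] p [ 472.9 -174.5  313. ] x [ 0.819 -0.574 -0.002] z [-0.001  0.003 -1.   ] F [ 0.6 -0.1  0.3] w 0.0553
blue (array([0.37377326, 0.24522045]), array([-0.91438619,  0.40484305]), np.float64(156.11870779069275), np.float64(0.1160234735328515), np.float64(0.03024959692850554), 323)
orange (array([ 0.34697846, -0.27916736]), array([-0.88972472,  0.45649745]), np.float64(152.83867568885807), np.float64(0.11532566319815321), np.float64(0.028378938256303464), 265)
```

View pics/t12.png

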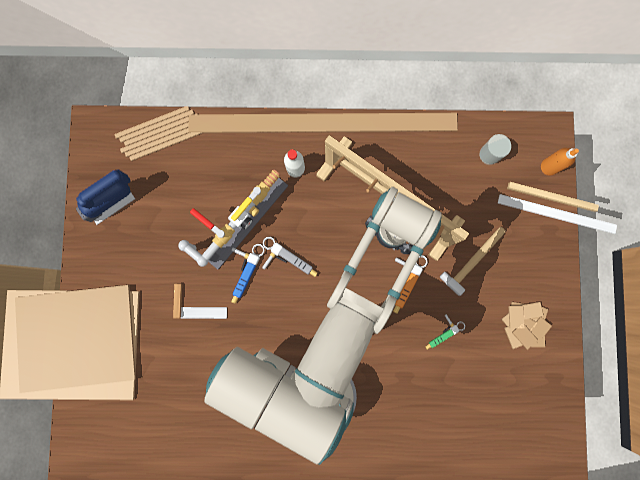

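View pics/s12.png

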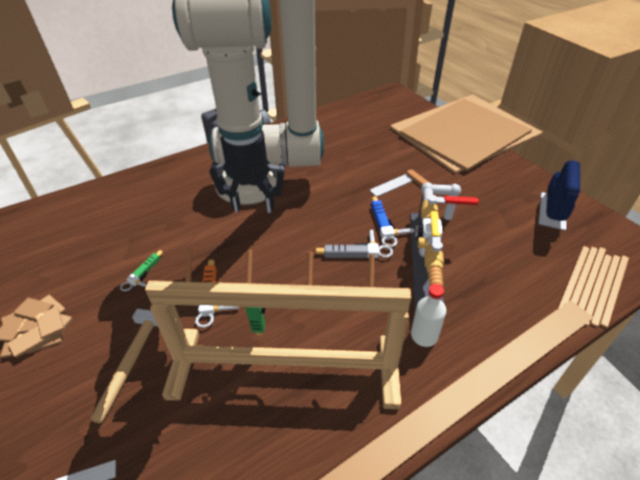

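```bash
python3 - <<'E'
from h import *
g=[.343,-.2775]
plan([[*g,.25],[*g,.004]],[down(-27.2)]*2)
E
```

```text
t 21.62 q [-4.930e-01  1.330e-01  1.496e+00  1.000e-03  1.514e+00  1.690e+00] p [ 473.3 -175.   311.8] x [ 0.818 -0.575 -0.001] z [-0.     0.002 -1.   ] F [ 0.3  0.3 -0.4] w 0.0557
0 [-0.1  0.1 -7.9] [-47.7 158.9  61.7]
1 [0. 0. 0.] [  0.   0. 246.]
```

>>> drive_tool(targets=[0, 0, 0, -16, 53, 20.5, 0.65, 0, 0, 0, -16, 53, 20.5, 0.65, 0, 0, 0, -15.7, 52.9, 20.7, 0.65, 0, 0, -7.9, 0, 0, 60, 0.65, 0, 0, 0, 0, 0, 60, 0.65, 0, 0, 0, 0, 0, 60, 0.65, 0, 0, 0, 0, 0, 30, 0.65, 0, 0, 0, 0, 0, 0, 0.65])

```text
clock: 22.62
position: [0.3397, -0.2737, 0.0396]
ee_rot: [-0.002, 0.972, -0.234, -0.002]
contact_force: [0.2, -0.5, 0.2]
width: 0.0556
```

```bash
python3 - <<'E'
from h import *
g=[.343,-.2775]
plan([[*g,.004]],[down(-27.2)])
show([[*g,.026]],'c13')
E
```

```text
t 22.62 q [-8.390e-01  2.800e-01  2.066e+00  2.000e-03  8.000e-01  1.204e+00] p [ 339.7 -273.7   39.6] x [ 0.89  -0.456 -0.004] z [-0.002  0.004 -1.   ] F [ 0.2 -0.5  0.2] w 0.0556
0 [-0.2  0.2  0.1] [ 4.8  2.  35.6]
```

View pics/c13.png

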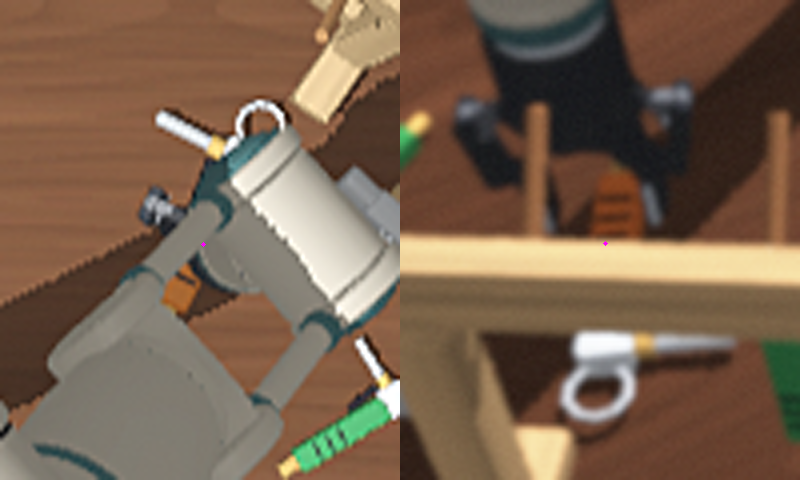

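>>> drive_tool(targets=[0, 0, 0, 4.8, 2, 16, 0.65, 0, 0, 0, 0, 0, 19.6, 0.65, 0, 0, 0, 0, 0, 0, 0.65])

```text
clock: 23.1
position: [0.3452, -0.28, 0.0063]
ee_rot: [-0.0, 0.972, -0.234, 0.001]
contact_force: [-0.5, -0.3, 0.4]
width: 0.0557
```

>>> drive_tool(targets=[0, 0, 0, 0, 0, 0, 0, 0, 0, 0, 0, 0, 0, 0, 0, 0, 0, 0, 0, 0, 0, 0, 0, 0, 0, 0, 0, 0], grip_force=60)

```text
clock: 23.6
position: [0.3458, -0.2805, 0.007]
ee_rot: [0.0, 0.972, -0.234, 0.002]
contact_force: [1.0, 1.1, 5.5]
width: 0.0262
```

```bash
python3 - <<'E'
from h import *
s=st()
for L in ([.4392,-.3273,.013],[.3475+.1065*.8894,-.279-.1065*.457,.013]):
    print(Rt(s).inv().apply(np.array(L)-s['position']).round(4))
E
python3 hp.py 4 1 .105 0 -.006
```

```text
t 23.60 q [-8.390e-01  3.400e-01  2.092e+00  2.000e-03  7.060e-01  1.203e+00] p [ 345.8 -280.5    7. ] x [ 0.89  -0.456  0.003] z [ 0.003 -0.001 -1.   ] F [1.  1.1 5.5] w 0.0262
[ 0.1045 -0.001  -0.0057]
[ 0.1073 -0.002  -0.0057]
t 23.60 q [-8.390e-01  3.400e-01  2.092e+00  2.000e-03  7.060e-01  1.203e+00] p [ 345.8 -280.5    7. ] x [ 0.89  -0.456  0.003] z [ 0.003 -0.001 -1.   ] F [1.  1.1 5.5] w 0.0262
0 [-2.5 34.8  7.8] [  32.4  -42.6 -240.5]
1 [0. 0. 0.] [14.8 -0.  83.7]
2 [0. 0. 0.] [-5.2  0.   7.4]
3 [0. 0. 0.] [ 0.2  0.  27.6]
4 [0. 0. 0.] [ 7.4 -0.  26.6]
5 [0. 0. 0.] [14.  -0.  23.8]
6 [0. 0. 0.] [-65.5   0.  -45.9]
7 [0. 0. 0.] [ 68.8  -0.  -98.3]
[ 0.3933 -0.2571  0.2476] [[-0.82, -0.19, 2.13, 0.2, 0.61, 1.23]]
[ 0.4424 -0.2918  0.1875] [[-0.78, -0.01, 2.16, 0.24, 0.4, 1.21]]
[ 0.4424 -0.2918  0.1785] [[-0.78, 0.0, 2.17, 0.26, 0.37, 1.19]]
[ 0.4555 -0.301   0.156 ] [[-0.77, 0.06, 2.18, 0.31, 0.3, 1.15]]
[ 0.4729 -0.3133  0.1384] [[-0.76, 0.12, 2.17, 0.34, 0.25, 1.12]]
[ 0.4934 -0.3278  0.1269] [[-0.75, 0.18, 2.15, 0.36, 0.23, 1.11]]
[ 0.4281 -0.2816  0.1269] [[-0.79, 0.06, 2.29, 0.5, 0.21, 0.94]]
[ 0.4281 -0.2816  0.2469] [[-0.79, -0.11, 2.08, 0.18, 0.58, 1.27]]
```

>>> drive_tool(targets=[0, 0, 0, 0, 0, -40, 0, 0, 0, 0, -20, 0, -60, 0, 0, 0, 0, -20, 0, -60, 0, 0, 0, 0, -10, 0, -60, 0, 0, 0, 0, 0, 0, -60, 0, 0, 0, 7.9, 0, 0, -30, 0, 0, 9, 0, 0, 0, 0, 0, 0, 9, 0, 0, 0, 0, 0, 0, 9, 0, 0, 0, 0, 0, 0, 8, 0, 0, 0, 0, 0, 0, 0, 0, 0, 0, 0, 0])

```text
clock: 24.98
position: [0.298, -0.2547, 0.3117]
ee_rot: [0.089, 0.909, -0.289, 0.285]
contact_force: [0.0, -0.5, -2.4]
width: 0.0265
```

```bash
python3 - <<'E'
from h import *
k=4;rt=[.105,0,-.006];H=hang(55)
s=get_state();P=s['position']+Rt(s).apply(rt)
show([P,TIP[k],TIP[k]-.075*PH],'c14')
plan([tcp_for(TIP[k]+.035*PH,H,rt)],[H])
E
```

```text
t 25.07 q [-1.194 -0.384  2.067  0.393  0.967  0.845] p [ 300.3 -257.9  314.9] x [ 0.67  -0.471  0.574] z [ 0.47  -0.329 -0.819] F [-0.1 -0.3 -2.4] w 0.0266
0 [-0.1  0.   0.1] [ 23.4 -54.1  98.6]
```

View pics/c14.png

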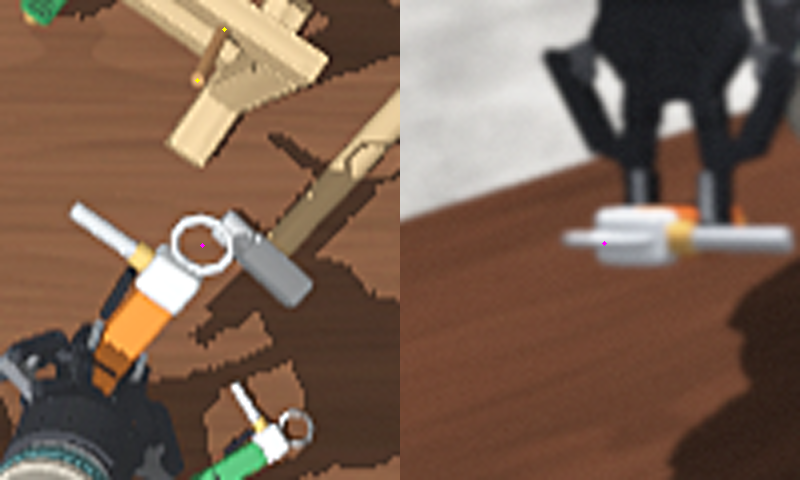

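>>> drive_tool(targets=[0, 0, 0, 8, -27, 0, 0, 0, 0, 0, 8, -27, 30, 0, 0, 0, 0, 7.4, 0, 40, 0, 0, 0, 0, 0, 0, 28.6, 0, 0, 0, 0, 0, 0, 0, 0])

```text
clock: 25.7
position: [0.3956, -0.2563, 0.2449]
ee_rot: [0.088, 0.911, -0.286, 0.285]
contact_force: [0.7, -0.9, -2.4]
width: 0.0267
```

```bash
python3 - <<'E'
from h import *
k=4;rt=[.105,0,-.006];H=hang(55)
s=get_state();P=s['position']+Rt(s).apply(rt)
show([P,TIP[k],TIP[k]-.075*PH],'c15')
plan([tcp_for(TIP[k]+.035*PH,H,rt),tcp_for(TIP[k]-.05*PH,H,rt)],[H]*2)
E
```

```text
t 25.80 q [-0.82  -0.187  2.13   0.213  0.609  1.223] p [ 395.1 -257.   247.4] x [ 0.671 -0.47   0.573] z [ 0.471 -0.327 -0.819] F [ 1.  -0.1 -2.1] w 0.0266
0 [-0.3  0.   0.2] [-1.   1.1 -1. ]
1 [0. 0. 0.] [14.8 -0.  83.7]
```

View pics/c15.png

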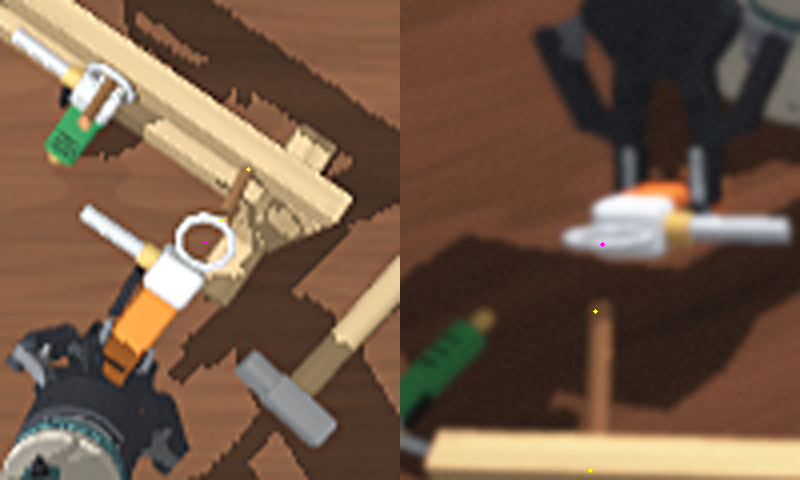

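>>> drive_tool(targets=[0, 0, 0, 3, 1, 20, 0, 0, 0, 0, 3.7, 0, 21, 0, 0, 0, 0, 0, 0, 0, 0])

```text
clock: 26.18
position: [0.4173, -0.2746, 0.2175]
ee_rot: [0.09, 0.909, -0.287, 0.287]
contact_force: [-0.3, -0.1, -1.8]
width: 0.0269
```

```bash
python3 - <<'E'
from h import *
k=4;rt=[.105,0,-.006];H=hang(55)
s=get_state();P=s['position']+Rt(s).apply(rt)
show([P,TIP[k],TIP[k]-.075*PH],'c16')
plan([tcp_for(TIP[k]-.05*PH,H,rt)],[H])
E
```

```text
t 26.27 q [-0.804 -0.104  2.151  0.232  0.503  1.209] p [ 417.  -274.4  218.2] x [ 0.67  -0.47   0.575] z [ 0.471 -0.329 -0.818] F [-0.9  0.3 -2.2] w 0.0267
0 [-0.2 -0.1  0.1] [ 7.5 -0.3 42.8]
```

View pics/c16.png

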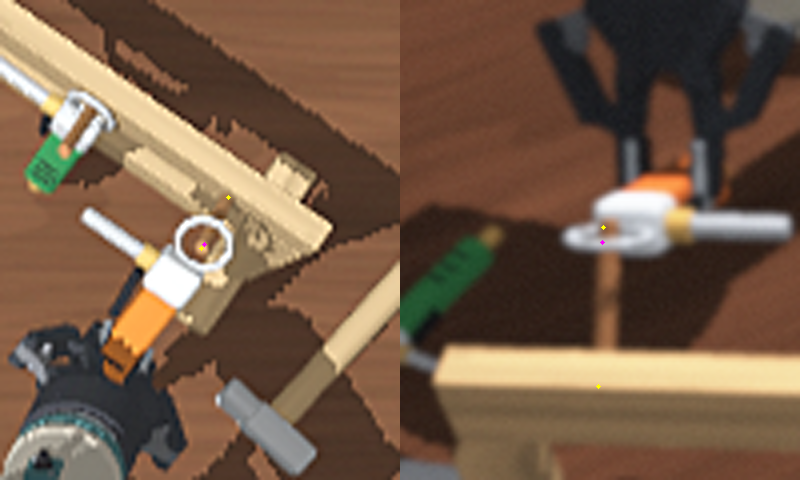

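Peg tip is through the loop in both views. Insert and lay down by the same arc.

>>> drive_tool(targets=[0, 0, 0, 3.7, 0, 15, 0, 0, 0, 0, 3.7, 0, 15, 0, 0, 0, 0, 0, 0, 12, 0, 0, 0, 0, 0, 0, 0, 0])

```text
clock: 26.78
position: [0.4414, -0.2911, 0.185]
ee_rot: [0.089, 0.91, -0.287, 0.286]
contact_force: [-0.3, -0.4, -2.1]
width: 0.0269
```

>>> drive_tool(targets=[0, 0, 0, -5, 0, 5, 0, 0, 0, 0, 0, 0, 0, 0], grip_force=20)

```text
clock: 27.02
position: [0.4399, -0.29, 0.1789]
ee_rot: [0.089, 0.91, -0.287, 0.286]
contact_force: [0.3, 0.6, -2.0]
width: 0.0268
```

>>> drive_tool(targets=[0, 0, 0, 0, 0, 9, 0, 0, 0, 0, 0, 0, 9, 0, 0, 0, 0, 0, 0, 9, 0, 0, 0, 0, 3.5, 0, 13, 0, 0, 0, 0, 3.5, 0, 13, 0, 0, 0, 0, 0, 0, 0, 0])

```text
clock: 27.78
position: [0.4689, -0.3098, 0.1378]
ee_rot: [0.088, 0.91, -0.287, 0.284]
contact_force: [-3.9, 2.8, -4.9]
width: 0.0269
```

>>> drive_tool(targets=[0, 0, 0, 6, 0, 10, 0, 0, 0, 0, 6, 0, 8, 0, 0, 0, 0, 0, 0, 0, 0])

```text
clock: 28.15
position: [0.4854, -0.3212, 0.1305]
ee_rot: [0.088, 0.91, -0.287, 0.285]
contact_force: [-3.7, 2.5, -3.7]
width: 0.0269
```

```bash
python3 - <<'E'
from h import *
k=4
s=st();P=TIP[k]-.05*PH
show([P,TIP[k],TIP[k]-.075*PH],'c17')
E
```

```text
t 28.15 q [-0.759  0.156  2.155  0.363  0.246  1.097] p [ 485.4 -321.2  130.5] x [ 0.673 -0.472  0.569] z [ 0.468 -0.325 -0.822] F [-3.7  2.5 -3.7] w 0.0269
```

View pics/c17.png

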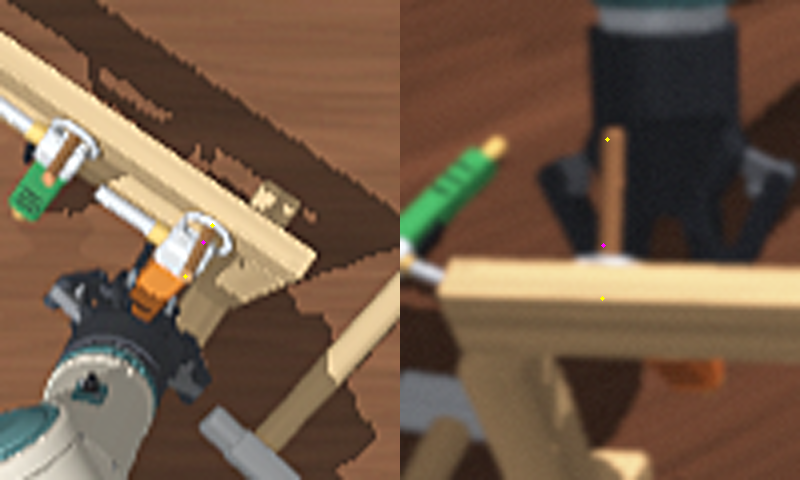

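>>> drive_tool(targets=[0, 0, 0, 0, 0, 0, 0.4, 0, 0, 0, 0, 0, 0, 0.6, 0, 0, 0, 0, 0, 0, 1, 0, 0, 0, 0, 0, 0, 1, 0, 0, 0, 0, 0, 0, 1])

```text
clock: 28.88
position: [0.4868, -0.3231, 0.1328]
ee_rot: [0.09, 0.909, -0.287, 0.287]
contact_force: [0.5, 1.0, 0.1]
width: 0.0856
```

>>> drive_tool(targets=[0, 0, 0, -16, 0, -23.5, 1, 0, 0, 0, -16, 0, -23.5, 1, 0, 0, 0, -16, 0, -23.5, 1, 0, 0, 0, 23, 0, -45, 1, 0, 0, 0, 23, 0, -45, 1, 0, 0, 0, 23, 0, -45, 0.65, 0, -10, 0, 0, 0, 0, 0.65, 0, -10, 0, 0, 0, 0, 0.65, 0, -10, 0, 0, 0, 0, 0.65, 0, -5, 0, 0, 0, 0, 0.65])

```text
clock: 30.12
position: [0.4055, -0.2664, 0.3131]
ee_rot: [-0.001, 0.954, -0.301, -0.001]
contact_force: [-0.2, -0.0, 0.6]
width: 0.0554
```

```bash
python3 - <<'E'
from h import *
s=st();t=snap('top','t18');snap('scene','s18')
print('blue',axis('top',mask(t,[105,120,60],[120,255,255],(205,225,300,330)),.026))
cv2.imwrite('pics/t18a.png',cv2.resize(t[200:320,200:360,::-1],None,fx=5,fy=5,interpolation=2))
E
```

```text
t 30.12 q [-7.260e-01  1.020e-01  1.529e+00  1.000e-03  1.513e+00  1.456e+00] p [ 405.5 -266.4  313.1] x [ 0.819 -0.574 -0.002] z [-0.001  0.002 -1.   ] F [-0.2 -0.   0.6] w 0.0554
blue (array([0.37377326, 0.24522045]), array([-0.91438619,  0.40484305]), np.float64(156.11870779069275), np.float64(0.1160234735328515), np.float64(0.03024959692850554), 323)
```

View pics/s18.png

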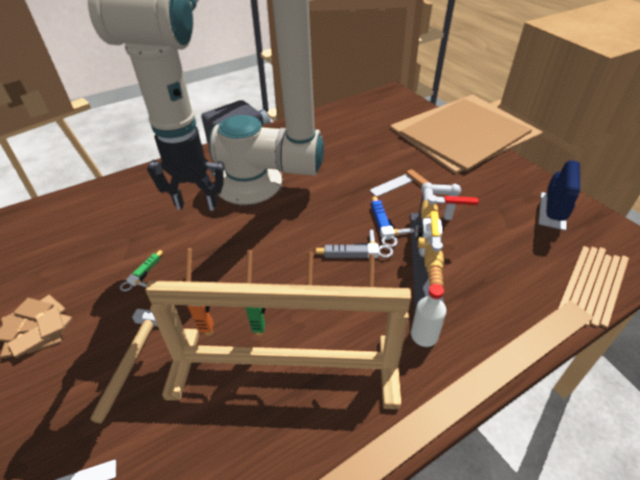

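View pics/t18a.png

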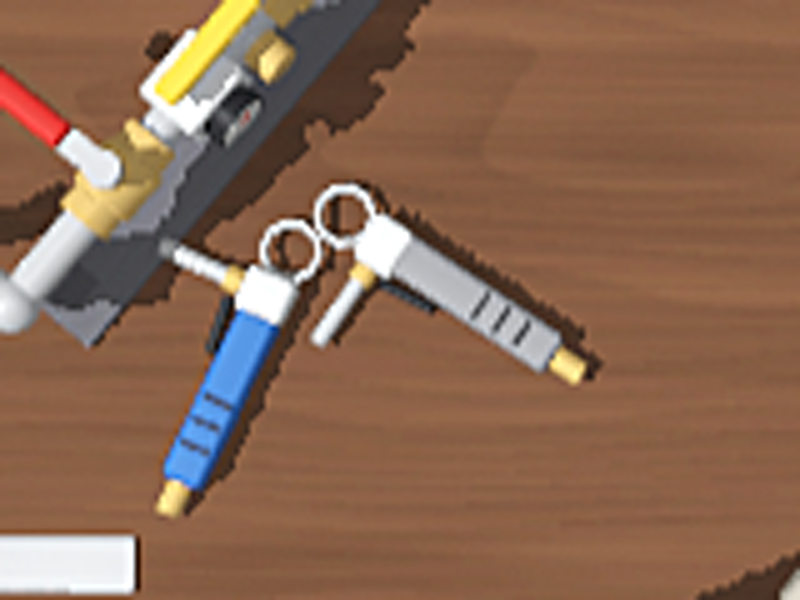

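```bash
python3 - <<'E'
from h import *
f=lambda u,v:[200+u/5-.4,200+v/5-.4]
for n,l,p in [('grey',f(345,214),f(584,381)),('blue',f(291,250),f(168,514))]:
    L=onz('top',[l],.013)[0][:2];P=onz('top',[p],.013)[0][:2];d=L-P;h=np.degrees(np.arctan2(d[1],d[0]));ln=np.linalg.norm(d);u=d/ln
    print(n,'loop',L.round(4),'len',ln.round(4),'h',h.round(1),'grip',(L-.107*u).round(4))
# grey handle centre from top edges corners
c=onz('top',[f(410,232),f(562,330),f(540,372),f(390,275)],.026)[:,:2]
print(c.mean(0),np.degrees(np.arctan2(*(c[0]-c[1])[::-1])),np.degrees(np.arctan2(*(c[3]-c[2])[::-1])),np.linalg.norm(c[0]-c[1]),np.linalg.norm(c[0]-c[3]))
E
for k in 2 1; do python3 hp.py $k -1 -.105 0 -.006 | tail -8; done
```

```text
grey loop [0.4952 0.1696] len 0.1903 h 55.7 grip [0.4349 0.0812]
blue loop [0.4712 0.2042] len 0.1872 h -23.6 grip [0.3731 0.247 ]
[0.43750141 0.08277779] 57.80630476411897 57.778382996676854 0.1171811111591618 0.030636488538673765
[ 0.5253 -0.0701  0.2476] [[-0.05, -0.02, 1.99, -0.5, 0.7, -0.7]]
[ 0.5744 -0.1048  0.1875] [[-0.13, 0.12, 2.02, -0.56, 0.52, -0.67]]
[ 0.5744 -0.1048  0.1785] [[-0.13, 0.13, 2.03, -0.59, 0.5, -0.64]]
[ 0.5875 -0.114   0.156 ] [[-0.15, 0.18, 2.04, -0.64, 0.44, -0.59]]
[ 0.6049 -0.1263  0.1384] [[-0.17, 0.23, 2.03, -0.68, 0.4, -0.57]]
[ 0.6254 -0.1408  0.1269] [[-0.2, 0.27, 2.0, -0.68, 0.38, -0.58]]
[ 0.5601 -0.0946  0.1269] [[-0.11, 0.18, 2.13, -0.82, 0.39, -0.37]]
[ 0.5601 -0.0946  0.2469] [[-0.11, 0.03, 1.94, -0.46, 0.67, -0.78]]
[0.5913 0.0244 0.2476] [[0.18, 0.12, 1.84, -0.59, 0.82, -0.45]]
[ 0.6404 -0.0103  0.1875] [[0.09, 0.23, 1.87, -0.65, 0.66, -0.43]]
[ 0.6404 -0.0103  0.1785] [[0.09, 0.24, 1.88, -0.67, 0.64, -0.4]]
[ 0.6535 -0.0195  0.156 ] [[0.07, 0.28, 1.89, -0.7, 0.59, -0.37]]
[ 0.6709 -0.0318  0.1384] [[0.04, 0.32, 1.88, -0.73, 0.55, -0.36]]
[ 0.6914 -0.0463  0.1269] [[0.01, 0.36, 1.86, -0.73, 0.53, -0.38]]
[ 6.261e-01 -1.000e-04  1.269e-01] [[0.11, 0.29, 1.97, -0.82, 0.55, -0.21]]
[ 6.261e-01 -1.000e-04  2.469e-01] [[0.11, 0.16, 1.8, -0.57, 0.79, -0.52]]
```

```bash
python3 - <<'E'
from h import *
plan([[.4355,.08,.30]],[None])
E
```

```text
t 30.23 q [-7.260e-01  1.030e-01  1.531e+00  1.000e-03  1.509e+00  1.456e+00] p [ 405.9 -266.8  311.9] x [ 0.819 -0.574 -0.001] z [ 0.     0.002 -1.   ] F [0.4 0.3 0.1] w 0.0556
0 [0. 0. 0.] [-174.7 -301.    12.5]
```

>>> drive_tool(targets=[0, 0, 0, -29, -50, 2, 0.65, 0, 0, 0, -29, -50, 2, 0.65, 0, 0, 0, -29, -50, 2, 0.65, 0, 0, 0, -29, -50, 2, 0.65, 0, 0, 0, -29, -50, 2, 0.65, 0, 0, 0, -29, -50, 2, 0.65, 0, 0, -10.5, 0, 0, 0, 0.65, 0, 0, -10.5, 0, 0, 0, 0.65, 0, 0, -10.5, 0, 0, 0, 0.65, 0, 0, -10.5, 0, 0, 0, 0.65, 0, 0, -10.5, 0, 0, 0, 0.65, 0, 0, -10.5, 0, 0, 0, 0.65])

```text
clock: 31.72
position: [0.4327, 0.0802, 0.3014]
ee_rot: [-0.0, 0.97, 0.245, 0.001]
contact_force: [0.3, -0.1, -0.2]
width: 0.0548
```

>>> drive_tool(targets=[0, 0, -10.5, 0, 0, 0, 0.65, 0, 0, -10.5, 0, 0, 0, 0.65, 0, 0, -10.5, 0, 0, 0, 0.65, 0, 0, -10.5, 0, 0, 0, 0.65, 0, 0, -10.5, 0, 0, 0, 0.65, 0, 0, -10.5, 0, 0, 0, 0.65, 0, 0, -10.5, 0, 0, 0, 0.65, 0, 0, -10.5, 0, 0, 0, 0.65, 0, 0, -10.5, 0, 0, 0, 0.65, 0, 0, -10.5, 0, 0, 0, 0.65, 0, 0, -10.5, 0, 0, 0, 0.65, 0, 0, -10.5, 0, 0, 0, 0.65])

```text
clock: 33.22
position: [0.4327, 0.0802, 0.3014]
ee_rot: [0.001, 0.222, 0.975, 0.001]
contact_force: [0.6, 0.9, 0.5]
width: 0.0553
```

>>> drive_tool(targets=[0, 0, -10.5, 0, 0, 0, 0.65, 0, 0, -10.5, 0, 0, 0, 0.65, 0, 0, -10.5, 0, 0, 0, 0.65, 0, 0, -10.5, 0, 0, 0, 0.65, 0, 0, -10.5, 0, 0, 0, 0.65, 0, 0, -10.5, 0, 0, 0, 0.65, 0, 0, -10.5, 0, 0, 0, 0.65])

```text
clock: 34.1
position: [0.4327, 0.0801, 0.3014]
ee_rot: [0.001, -0.405, 0.914, 0.0]
contact_force: [0.4, 0.1, 1.0]
width: 0.0552
```

```bash
python3 - <<'E'
from h import *
g=[.4355,.08]
plan([[*g,.1],[*g,.003]],[down(237.5)]*2)
E
```

```text
t 34.10 q [ 2.400e-02  3.200e-02  1.634e+00  1.000e-03  1.473e+00 -2.382e+00] p [432.7  80.1 301.4] x [-0.671 -0.741 -0.003] z [ 0.003  0.001 -1.   ] F [0.4 0.1 1. ] w 0.0552
0 [-0.1  0.2 -9.7] [ -1.2  -1.9 201.4]
1 [0. 0. 0.] [ 0.  0. 97.]
```

>>> drive_tool(targets=[0, 0, -9.7, -1.2, -1.9, 40, 0.65, 0, 0, 0, 0, 0, 60, 0.65, 0, 0, 0, 0, 0, 60, 0.65, 0, 0, 0, 0, 0, 60, 0.65, 0, 0, 0, 0, 0, 40, 0.65, 0, 0, 0, 0, 0, 0, 0.65])

```text
clock: 34.85
position: [0.4328, 0.0799, 0.0396]
ee_rot: [-0.002, -0.478, 0.878, 0.002]
contact_force: [-0.4, -0.5, 0.0]
width: 0.0553
```

```bash
python3 - <<'E'
from h import *
g=[.4355,.08]
plan([[*g,.003]],[down(237.5)])
show([[*g,.026]],'c19')
E
```

```text
t 34.85 q [ 2.300e-02  2.850e-01  2.058e+00  2.000e-03  8.040e-01 -2.546e+00] p [432.8  79.9  39.6] x [-0.542 -0.84   0.002] z [-0.005  0.001 -1.   ] F [-0.4 -0.5  0. ] w 0.0553
0 [ 0.3 -0.1 -0.3] [-1.6 -2.4 36.6]
```

View pics/c19.png

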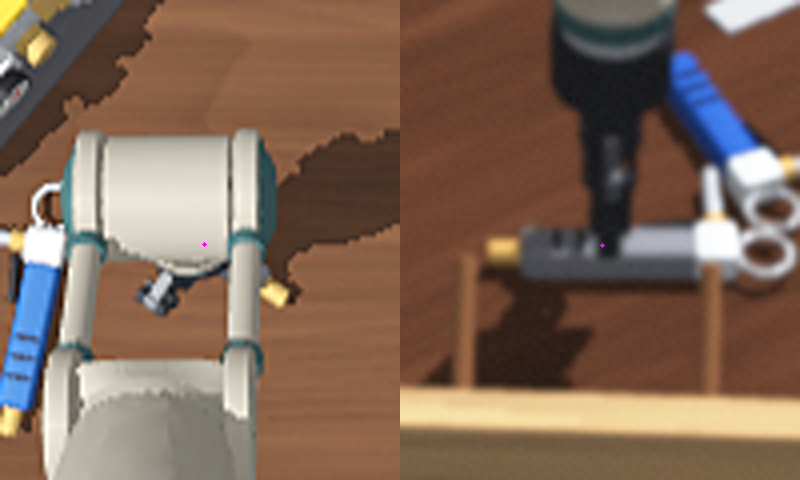

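>>> drive_tool(targets=[0, 0, 0, -1.6, -2.4, 16, 0.65, 0, 0, 0, 0, 0, 19.6, 0.65, 0, 0, 0, 0, 0, 0, 0.65])

```text
clock: 35.33
position: [0.4398, 0.0802, 0.007]
ee_rot: [0.002, -0.479, 0.878, -0.0]
contact_force: [-0.2, -0.2, 0.7]
width: 0.0554
```

>>> drive_tool(targets=[0, 0, 0, 0, 0, 0, 0, 0, 0, 0, 0, 0, 0, 0, 0, 0, 0, 0, 0, 0, 0, 0, 0, 0, 0, 0, 0, 0], grip_force=60)

```text
clock: 35.83
position: [0.4399, 0.0803, 0.0074]
ee_rot: [0.002, -0.479, 0.878, -0.0]
contact_force: [-1.4, 0.5, 8.6]
width: 0.027
```

```bash
python3 - <<'E'
from h import *
s=st()
u=np.array([np.cos(np.radians(57.5)),np.sin(np.radians(57.5))])
for L in ([.4952,.1696,.013],[*(np.array([.4375,.0828])+.1065*u),.013]):
    print(Rt(s).inv().apply(np.array(L)-s['position']).round(4))
E
```

```text
t 35.83 q [ 2.400e-02  3.420e-01  2.088e+00  2.000e-03  7.090e-01 -2.547e+00] p [439.9  80.3   7.4] x [-0.542 -0.84  -0.003] z [ 0.003  0.001 -1.   ] F [-1.4  0.5  8.6] w 0.0270
[-0.105   0.0019 -0.0053]
[-0.1073  0.0039 -0.0053]
```

>>> drive_tool(targets=[0, 0, 0, 0, 0, -30, 0, 0, 0, 0, 0, 0, -60, 0, 0, 0, 0, 0, 0, -60, 0, 0, 0, 0, 0, 0, -60, 0, 0, 0, 0, 0, 0, -60, 0, 0, 0, 0, 0, 0, -40, 0, 0, 0, 10.3, 0, 0, 0, 0, 0, 0, 10.3, 0, 0, 0, 0, 0, 0, 10.3, 0, 0, 0, 0, 0, 0, 10.3, 0, 0, 0, 0, 0, 0, 10.3, 0, 0, 0, 0, 0, 0, 10.3, 0, 0, 0, 0])

```text
clock: 37.33
position: [0.4382, 0.0798, 0.3162]
ee_rot: [0.001, 0.043, 0.999, 0.001]
contact_force: [0.7, 0.2, -2.3]
width: 0.0264
```

>>> drive_tool(targets=[0, 0, 10.3, 0, 0, 0, 0, 0, 0, 10.3, 0, 0, 0, 0, 0, 0, 10.3, 0, 0, 0, 0, 0, -9, 0, 0, 0, 0, 0, 0, -9, 0, 0, 0, 0, 0, 0, -9, 0, 0, 0, 0, 0, 0, -8, 0, 0, 0, 0, 0, 0, 0, 0, 0, 0, 0, 0])

```text
clock: 38.33
position: [0.4358, 0.0808, 0.3142]
ee_rot: [0.285, 0.289, 0.909, -0.091]
contact_force: [0.0, -0.2, -2.6]
width: 0.0263
```

```bash
python3 - <<'E'
from h import *
k=2;rt=[-.105,0.001,-.006];H=hang(55,-1)
s=get_state();P=s['position']+Rt(s).apply(rt)
show([P,TIP[k],TIP[k]-.075*PH],'c20')
plan([tcp_for(TIP[k]+.035*PH,H,rt)],[H])
E
```

```text
t 38.42 q [ 0.434 -0.113  1.895 -0.59   1.103 -0.314] p [438.8  80.2 316.3] x [-0.667  0.477 -0.572] z [ 0.467 -0.331 -0.82 ] F [ 0.8 -0.3 -1.5] w 0.0272
0 [-0.  -0.1 -0.3] [-90.1 -73.3 146.5]
```

View pics/c20.png

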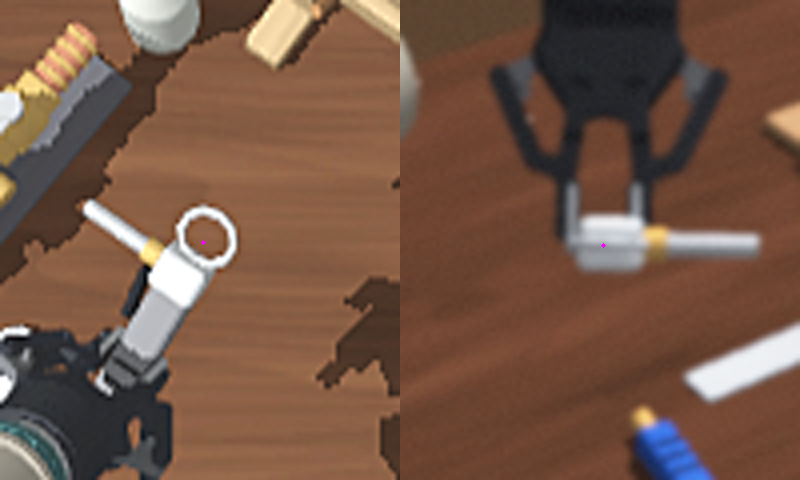

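>>> drive_tool(targets=[0, 0, 0, -30, -36, 0, 0, 0, 0, 0, -30, -37, 30, 0, 0, 0, 0, -30, 0, 40, 0, 0, 0, 0, 0, 0, 40, 0, 0, 0, 0, 0, 0, 36, 0, 0, 0, 0, 0, 0, 0, 0])

```text
clock: 39.17
position: [0.5245, -0.0739, 0.2455]
ee_rot: [0.284, 0.293, 0.908, -0.093]
contact_force: [-0.5, 0.2, -1.9]
width: 0.0264
```

```bash
python3 - <<'E'
from h import *
k=2;rt=[-.105,0.001,-.006];H=hang(55,-1)
s=get_state();P=s['position']+Rt(s).apply(rt)
show([P,TIP[k],TIP[k]-.075*PH],'c21')
plan([tcp_for(TIP[k]+.035*PH,H,rt),tcp_for(TIP[k]-.05*PH,H,rt)],[H]*2)
E
```

```text
t 39.27 q [-0.057 -0.02   1.99  -0.496  0.699 -0.698] p [525.4 -72.5 248.6] x [-0.665  0.478 -0.574] z [ 0.467 -0.334 -0.819] F [-0.2  0.6 -2.2] w 0.0267
0 [-0.2  0.  -0.4] [1.8 0.9 0. ]
1 [0. 0. 0.] [-14.8  -0.   83.7]
```

View pics/c21.png

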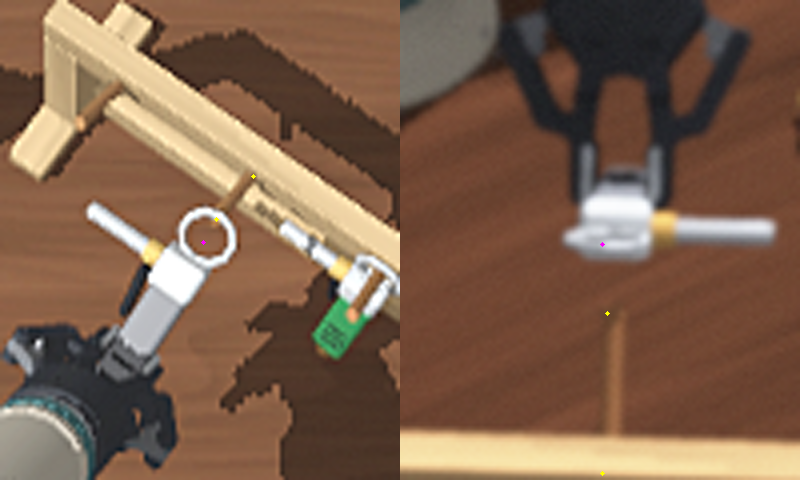

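>>> drive_tool(targets=[0, 0, 0, -1.5, 3, 20, 0, 0, 0, 0, -4, 0, 21, 0, 0, 0, 0, 0, 0, 0, 0])

```text
clock: 39.65
position: [0.5497, -0.0851, 0.2182]
ee_rot: [0.287, 0.291, 0.908, -0.091]
contact_force: [-0.4, 0.8, -1.8]
width: 0.027
```

```bash
python3 - <<'E'
from h import *
k=2;rt=[-.105,0.001,-.006];H=hang(55,-1)
s=get_state();P=s['position']+Rt(s).apply(rt)
show([P,TIP[k],TIP[k]-.075*PH],'c22')
plan([tcp_for(TIP[k]-.05*PH,H,rt)],[H])
E
```

```text
t 39.75 q [-0.087  0.046  2.007 -0.531  0.611 -0.672] p [549.6 -84.7 218.9] x [-0.665  0.476 -0.575] z [ 0.469 -0.333 -0.818] F [-0.1 -0.4 -2.4] w 0.0266
0 [-0.1  0.1 -0.3] [-8. -3. 44.]
```

View pics/c22.png

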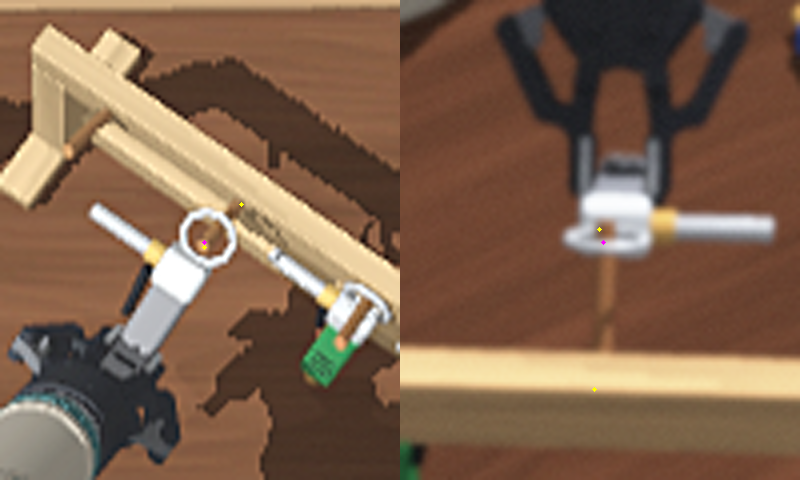

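Peg 2 is through the loop (centred in both crops). Insert fully, then arc (x signs reversed for this grasp).

>>> drive_tool(targets=[0, 0, 0, -4, 0, 15, 0, 0, 0, 0, -4, 0, 15, 0, 0, 0, 0, 0, 0, 13, 0, 0, 0, 0, 0, 0, 0, 0])

```text
clock: 40.25
position: [0.5743, -0.1034, 0.1848]
ee_rot: [0.285, 0.291, 0.909, -0.092]
contact_force: [0.1, -0.0, -2.4]
width: 0.0269
```

>>> drive_tool(targets=[0, 0, 0, 5, 0, 5, 0, 0, 0, 0, 0, 0, 0, 0], grip_force=20)

```text
clock: 40.5
position: [0.5731, -0.1018, 0.1793]
ee_rot: [0.286, 0.291, 0.908, -0.091]
contact_force: [-3.3, 3.0, -1.0]
width: 0.0264
```

>>> drive_tool(targets=[0, 0, 0, 0, 0, 9, 0, 0, 0, 0, 0, 0, 9, 0, 0, 0, 0, 0, 0, 9, 0, 0, 0, 0, -3.5, 0, 13, 0, 0, 0, 0, -3.5, 0, 13, 0, 0, 0, 0, 0, 0, 0, 0])

```text
clock: 41.25
position: [0.6034, -0.1237, 0.1389]
ee_rot: [0.286, 0.291, 0.908, -0.091]
contact_force: [-0.7, 1.6, -2.1]
width: 0.0268
```

>>> drive_tool(targets=[0, 0, 0, -6, 0, 10, 0, 0, 0, 0, -6, 0, 8, 0, 0, 0, 0, 0, 0, 0, 0])

```text
clock: 41.62
position: [0.6186, -0.135, 0.1311]
ee_rot: [0.285, 0.292, 0.908, -0.091]
contact_force: [-2.1, 1.7, -2.7]
width: 0.0267
```

```bash
python3 - <<'E'
from h import *
k=2
s=st();P=TIP[k]-.05*PH
show([P,TIP[k],TIP[k]-.075*PH],'c23')
E
```

```text
t 41.62 q [-0.186  0.255  2.01  -0.678  0.394 -0.567] p [ 618.6 -135.   131.1] x [-0.667  0.478 -0.571] z [ 0.465 -0.332 -0.821] F [-2.1  1.7 -2.7] w 0.0267
```

View pics/c23.png

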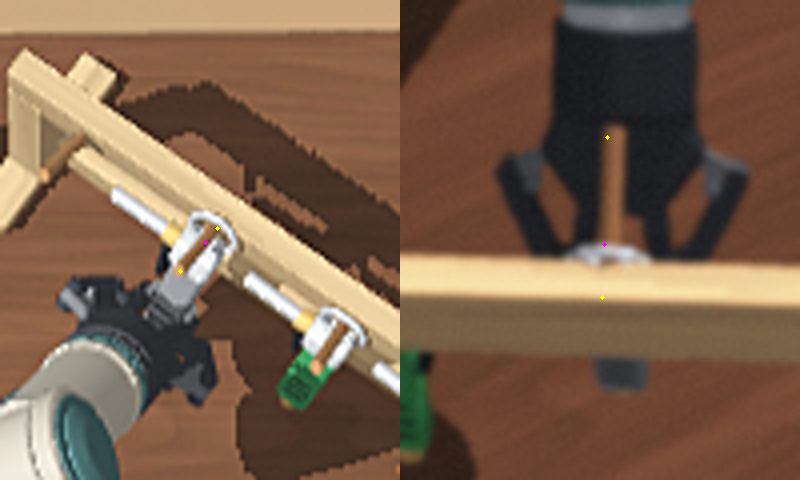

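>>> drive_tool(targets=[0, 0, 0, 0, 0, 0, 0.4, 0, 0, 0, 0, 0, 0, 0.6, 0, 0, 0, 0, 0, 0, 1, 0, 0, 0, 0, 0, 0, 1, 0, 0, 0, 0, 0, 0, 1])

```text
clock: 42.35
position: [0.6196, -0.1349, 0.1326]
ee_rot: [0.287, 0.291, 0.908, -0.091]
contact_force: [0.0, -0.2, -0.4]
width: 0.0853
```

>>> drive_tool(targets=[0, 0, 0, 16, 0, -23.5, 1, 0, 0, 0, 16, 0, -23.5, 1, 0, 0, 0, 16, 0, -23.5, 1, 0, 0, 0, -23, 0, -45, 1, 0, 0, 0, -23, 0, -45, 1, 0, 0, 0, -23, 0, -45, 0.65, 0, 10, 0, 0, 0, 0, 0.65, 0, 10, 0, 0, 0, 0, 0.65, 0, 10, 0, 0, 0, 0, 0.65, 0, 5, 0, 0, 0, 0, 0.65])

```text
clock: 43.6
position: [0.5388, -0.0778, 0.313]
ee_rot: [-0.001, 0.306, 0.952, 0.001]
contact_force: [0.3, -0.3, 0.3]
width: 0.0554
```

```bash
python3 - <<'E'
from h import *
s=st();t=snap('top','t24');snap('scene','s24')
print('blue',axis('top',mask(t,[105,120,60],[120,255,255],(205,225,300,330)),.026))
E
```

```text
t 43.60 q [-0.273  0.195  1.416  0.002  1.532 -1.223] p [538.8 -77.8 313. ] x [-0.813  0.582  0.002] z [-0.001  0.003 -1.   ] F [ 0.3 -0.3  0.3] w 0.0554
blue (array([0.3606733 , 0.21895105]), array([-0.98387967,  0.17883177]), np.float64(169.69827908154335), np.float64(0.11521404446626027), np.float64(0.029889016394879626), 324)
```

View pics/s24.png

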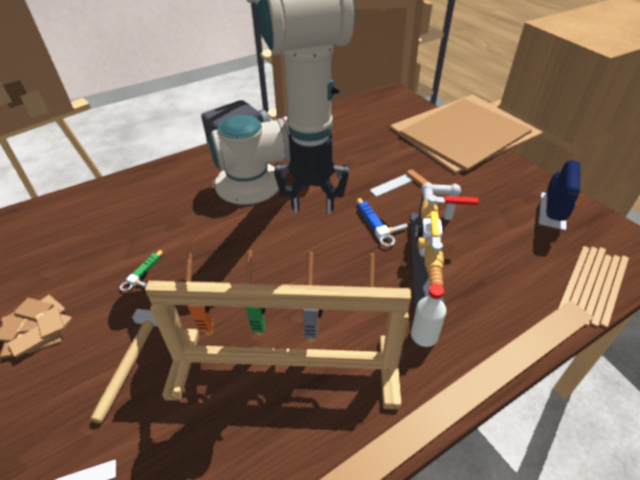

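View pics/t24.png

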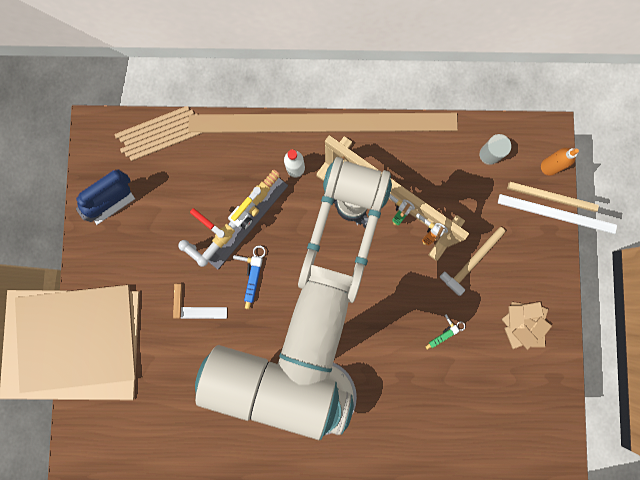

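```bash
python3 - <<'E'
from h import *
g=[.3577,.2195]
plan([[*g,.31],[*g,.1]],[down(144.4),down(169.7)])
E
```

```text
t 43.70 q [-2.730e-01  1.960e-01  1.418e+00  1.000e-03  1.529e+00 -1.221e+00] p [539.2 -78.3 311.7] x [-0.813  0.583  0.001] z [-0.     0.001 -1.   ] F [-0.3  0.5 -1.1] w 0.0553
0 [ 0. -0. -0.] [321.  136.2   2. ]
1 [  0.    0.  -25.3] [  0.   0. 210.]
```

>>> drive_tool(targets=[0, 0, 0, 53.5, 22.7, 0, 0.65, 0, 0, 0, 53.5, 22.7, 0, 0.65, 0, 0, 0, 53.5, 22.7, 0, 0.65, 0, 0, 0, 53.5, 22.7, 0, 0.65, 0, 0, 0, 53.5, 22.7, 0, 0.65, 0, 0, 0, 53.5, 22.7, 2, 0.65, 0, 0, -8.4, 0, 0, 50, 0.65, 0, 0, -8.4, 0, 0, 50, 0.65, 0, 0, -8.5, 0, 0, 50, 0.65, 0, 0, 0, 0, 0, 60, 0.65, 0, 0, 0, 0, 0, 50, 0.65, 0, 0, 0, 0, 0, 0, 0.65])

```text
clock: 45.2
position: [0.3516, 0.2198, 0.0488]
ee_rot: [-0.003, 0.089, 0.996, -0.001]
contact_force: [-0.3, -0.1, -0.6]
width: 0.0556
```

```bash
python3 - <<'E'
from h import *
g=[.3577,.2195]
plan([[*g,.003]],[down(169.7)])
show([[*g,.026],[.4655,.1999,.013]],'c25')
E
```

```text
t 45.20 q [ 3.900e-01  2.390e-01  2.097e+00  1.000e-03  8.120e-01 -1.003e+00] p [351.6 219.8  48.8] x [-0.984  0.177  0.006] z [-0.006 -0.002 -1.   ] F [-0.3 -0.1 -0.6] w 0.0556
0 [-0.2 -0.3  0.1] [-6.3  0.9 45.7]
```

View pics/c25.png

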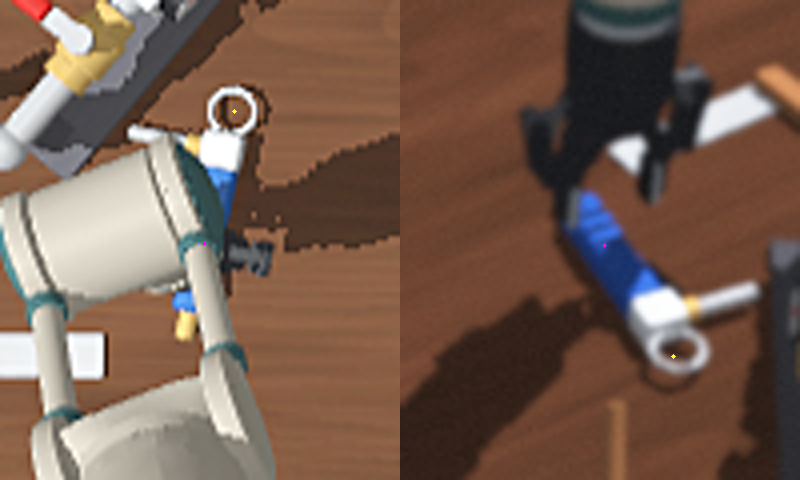

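>>> drive_tool(targets=[0, 0, 0, -5, 0.9, 20, 0.65, 0, 0, 0, 0, 0, 24, 0.65, 0, 0, 0, 0, 0, 0, 0.65])

```text
clock: 45.68
position: [0.3613, 0.2215, 0.0082]
ee_rot: [0.001, 0.089, 0.996, 0.001]
contact_force: [-0.2, 0.0, 0.3]
width: 0.0555
```

>>> drive_tool(targets=[0, 0, 0, 0, 0, 0, 0, 0, 0, 0, 0, 0, 0, 0, 0, 0, 0, 0, 0, 0, 0, 0, 0, 0, 0, 0, 0, 0], grip_force=60)

```text
clock: 46.18
position: [0.3621, 0.2218, 0.0089]
ee_rot: [0.002, 0.089, 0.996, 0.002]
contact_force: [-0.7, -1.4, 7.9]
width: 0.0269
```

```bash
python3 - <<'E'
from h import *
s=st()
print(Rt(s).inv().apply(np.array([.4655,.1999,.013])-s['position']).round(4))
E
```

```text
t 46.17 q [ 3.850e-01  3.130e-01  2.135e+00  1.000e-03  6.880e-01 -1.008e+00] p [362.1 221.8   8.9] x [-0.984  0.177 -0.004] z [ 0.005  0.003 -1.   ] F [-0.7 -1.4  7.9] w 0.0269
[-0.1057 -0.0032 -0.0037]
```

>>> drive_tool(targets=[0, 0, 0, 0, 0, -30, 0, 0, 0, 0, 0, 0, -60, 0, 0, 0, 0, 0, 0, -60, 0, 0, 0, 0, 0, 0, -60, 0, 0, 0, 0, 0, 0, -60, 0, 0, 0, 0, 0, 0, -40, 0, 0, 0, 8.4, 0, 0, 0, 0, 0, 0, 8.3, 0, 0, 0, 0, 0, 0, 8.3, 0, 0, 0, 0, 0, 0, 0, 0, 0, 0, 0])

```text
clock: 47.42
position: [0.3598, 0.2206, 0.3176]
ee_rot: [0.001, 0.302, 0.953, 0.001]
contact_force: [-0.6, 0.7, -2.3]
width: 0.0267
```

```bash
python3 - <<'E'
from h import *
k=1;rt=[-.1055,-0.001,-.005];H=hang(55,-1)
plan([[.48,.11,.33],[.48,.11,.33],tcp_for(TIP[k]+.035*PH,H,rt)],[down(144.8),H,H])
E
```

```text
t 47.42 q [ 3.840e-01 -2.000e-03  1.630e+00  1.000e-03  1.512e+00 -5.740e-01] p [359.8 220.6 317.6] x [-0.818  0.575 -0.   ] z [ 0.002  0.001 -1.   ] F [-0.6  0.7 -2.3] w 0.0267
0 [0.1 0.  0.1] [-162.   -21.3  -12.4]
1 [  0. -35.   0.] [0. 0. 0.]
2 [0. 0. 0.] [-67.2  -4.7 147. ]
```

>>> drive_tool(targets=[0, 0, 0, -54, -7, -4, 0, 0, 0, 0, -54, -7, -4, 0, 0, 0, 0, -54, -7, -4, 0, 0, -9, 0, 0, 0, 0, 0, 0, -9, 0, 0, 0, 0, 0, 0, -9, 0, 0, 0, 0, 0, 0, -8, 0, 0, 0, 0, 0, 0, 0, 0, 0, 0, 0, 0])

```text
clock: 48.42
position: [0.4777, 0.1112, 0.3273]
ee_rot: [0.285, 0.286, 0.91, -0.091]
contact_force: [-0.9, -1.1, -1.3]
width: 0.0265
```

```bash
python3 - <<'E'
from h import *
k=1;rt=[-.1055,-0.001,-.005];H=hang(55,-1)
print('glue',onz('top',[[292.5,155]],.17))
s=get_state();P=s['position']+Rt(s).apply(rt)
show([P,TIP[k],TIP[k]-.075*PH],'c26')
plan([tcp_for(TIP[k]+.035*PH,H,rt)],[H])
E
```

```text
glue [[0.74362296 0.08545962 0.17      ]]
t 48.52 q [ 0.459 -0.036  1.794 -0.587  1.134 -0.312] p [480.6 110.6 329.4] x [-0.67   0.472 -0.572] z [ 0.469 -0.328 -0.82 ] F [ 0.4 -0.2 -1.8] w 0.0263
0 [ 0.1 -0.1  0. ] [-67.6  -5.9 146.3]
```

View pics/c26.png

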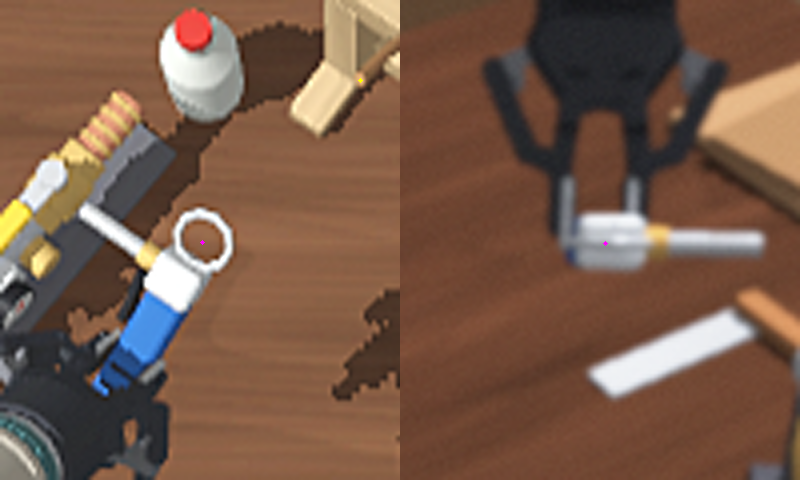

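>>> drive_tool(targets=[0, 0, 0, -34, -3, 20, 0, 0, 0, 0, -33.6, -3, 40, 0, 0, 0, 0, 0, 0, 45, 0, 0, 0, 0, 0, 0, 41, 0, 0, 0, 0, 0, 0, 0, 0])

```text
clock: 49.15
position: [0.5911, 0.0222, 0.2454]
ee_rot: [0.284, 0.29, 0.909, -0.092]
contact_force: [0.3, -0.4, -1.8]
width: 0.0263
```

```bash
python3 - <<'E'
from h import *
k=1;rt=[-.1055,-0.001,-.005];H=hang(55,-1)
s=get_state();P=s['position']+Rt(s).apply(rt)
show([P,TIP[k],TIP[k]-.075*PH],'c27')
plan([tcp_for(TIP[k]+.035*PH,H,rt),tcp_for(TIP[k]-.05*PH,H,rt)],[H]*2)
E
```

```text
t 49.25 q [ 0.174  0.115  1.842 -0.592  0.818 -0.448] p [592.   24.  249.1] x [-0.667  0.475 -0.574] z [ 0.469 -0.331 -0.819] F [-0.6  0.1 -1.5] w 0.0265
0 [ 0.   0.  -0.1] [ 2.   0.9 -0.2]
1 [0. 0. 0.] [-14.8  -0.   83.7]
```

View pics/c27.png

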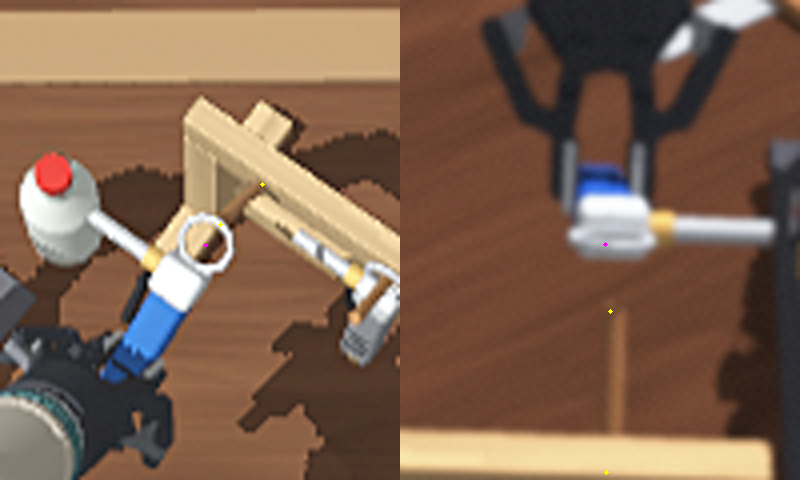

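>>> drive_tool(targets=[0, 0, 0, -1.5, 3, 20, 0, 0, 0, 0, -4, 0, 21, 0, 0, 0, 0, 0, 0, 0, 0])

```text
clock: 49.62
position: [0.6161, 0.0114, 0.2189]
ee_rot: [0.287, 0.289, 0.909, -0.09]
contact_force: [-0.6, 0.0, -1.7]
width: 0.0268
```

```bash
python3 - <<'E'
from h import *
k=1;rt=[-.1055,-0.001,-.005];H=hang(55,-1)
s=get_state();P=s['position']+Rt(s).apply(rt)
show([P,TIP[k],TIP[k]-.075*PH],'c28')
plan([tcp_for(TIP[k]-.05*PH,H,rt)],[H])
E
```

```text
t 49.73 q [ 0.138  0.17   1.857 -0.619  0.74  -0.431] p [615.9  11.9 219.6] x [-0.667  0.473 -0.575] z [ 0.471 -0.33  -0.818] F [-0.3  0.7 -1.5] w 0.0265
0 [ 0.2  0.1 -0.1] [-7.9 -3.  44.1]
```

View pics/c28.png

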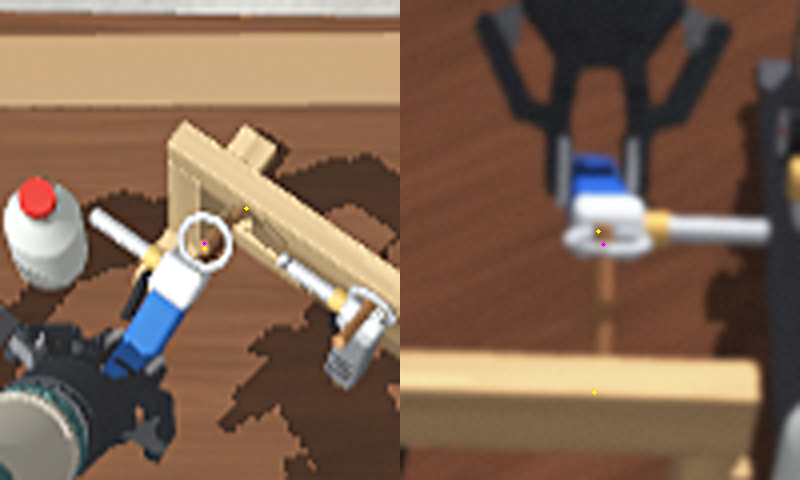

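Loop is centred on the peg tip in both crops; go in.

>>> drive_tool(targets=[0, 0, 0, -4, 0, 15, 0, 0, 0, 0, -4, 0, 15, 0, 0, 0, 0, 0, 0, 13, 0, 0, 0, 0, 0, 0, 0, 0])

```text
clock: 50.22
position: [0.6408, -0.0071, 0.1853]
ee_rot: [0.286, 0.289, 0.909, -0.091]
contact_force: [-0.2, -0.2, -1.9]
width: 0.0265
```

>>> drive_tool(targets=[0, 0, 0, 5, 0, 5, 0, 0, 0, 0, 0, 0, 0, 0], grip_force=20)

```text
clock: 50.48
position: [0.6392, -0.0057, 0.1792]
ee_rot: [0.286, 0.289, 0.909, -0.091]
contact_force: [0.1, -0.1, -1.2]
width: 0.0269
```

>>> drive_tool(targets=[0, 0, 0, 0, 0, 9, 0, 0, 0, 0, 0, 0, 9, 0, 0, 0, 0, 0, 0, 9, 0, 0, 0, 0, -3.5, 0, 13, 0, 0, 0, 0, -3.5, 0, 13, 0, 0, 0, 0, 0, 0, 0, 0])

```text
clock: 51.22
position: [0.6681, -0.0263, 0.1385]
ee_rot: [0.285, 0.289, 0.909, -0.091]
contact_force: [-3.7, 2.8, -3.8]
width: 0.0265
```

>>> drive_tool(targets=[0, 0, 0, -6, 0, 10, 0, 0, 0, 0, -6, 0, 8, 0, 0, 0, 0, 0, 0, 0, 0])

```text
clock: 51.6
position: [0.6847, -0.0381, 0.1314]
ee_rot: [0.285, 0.289, 0.909, -0.091]
contact_force: [-4.4, 3.2, -3.8]
width: 0.0263
```

```bash
python3 - <<'E'
from h import *
k=1
s=st();P=TIP[k]-.05*PH
show([P,TIP[k],TIP[k]-.075*PH],'c29')
E
```

```text
t 51.60 q [ 0.025  0.346  1.86  -0.721  0.543 -0.377] p [684.7 -38.1 131.4] x [-0.67   0.474 -0.571] z [ 0.467 -0.33  -0.821] F [-4.4  3.2 -3.8] w 0.0263
```

View pics/c29.png

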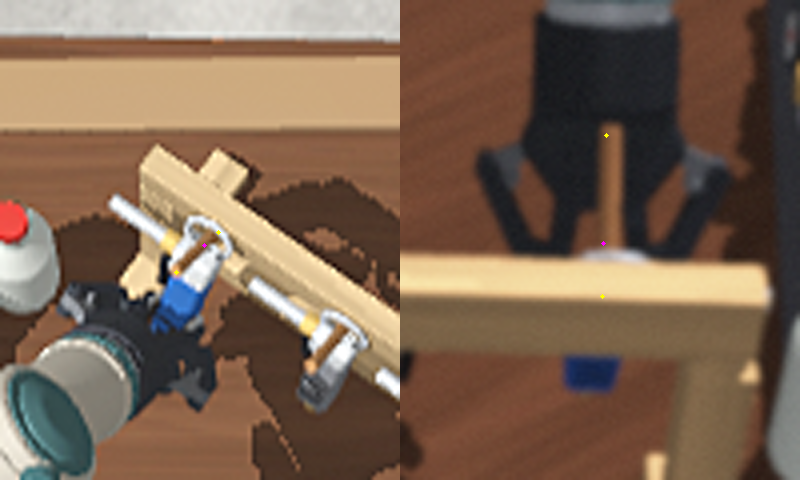

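>>> drive_tool(targets=[0, 0, 0, 0, 0, 0, 0.4, 0, 0, 0, 0, 0, 0, 0.6, 0, 0, 0, 0, 0, 0, 0.8, 0, 0, 0, 0, 0, 0, 0.8, 0, 0, 0, 0, 0, 0, 0.8])

```text
clock: 52.32
position: [0.6862, -0.0382, 0.133]
ee_rot: [0.287, 0.289, 0.909, -0.09]
contact_force: [-0.1, 0.9, -0.3]
width: 0.0684
```

>>> drive_tool(targets=[0, 0, 0, 16, 0, -23.5, 0.8, 0, 0, 0, 16, 0, -23.5, 0.8, 0, 0, 0, 16, 0, -23.5, 0.8, 0, 0, 0, -23, 0, -45, 0.8, 0, 0, 0, -23, 0, -45, 0.8, 0, 0, 0, -23, 0, -45, 0, 0, 10, 0, 0, 0, 0, 0, 0, 10, 0, 0, 0, 0, 0, 0, 10, 0, 0, 0, 0, 0, 0, 5, 0, 0, 0, 0, 0])

```text
clock: 53.58
position: [0.6035, 0.0201, 0.3145]
ee_rot: [-0.001, 0.302, 0.953, 0.001]
contact_force: [0.0, -0.1, -0.8]
width: -0.0001
```

```bash
python3 - <<'E'
from h import *
s=st();t=snap('top','t30');snap('scene','s30')
E
```

```text
t 53.58 q [-0.084  0.288  1.285  0.003  1.569 -1.04 ] p [603.5  20.1 314.5] x [-0.817  0.577  0.002] z [-0.     0.003 -1.   ] F [ 0.  -0.1 -0.8] w -0.0001
```

View pics/s30.png

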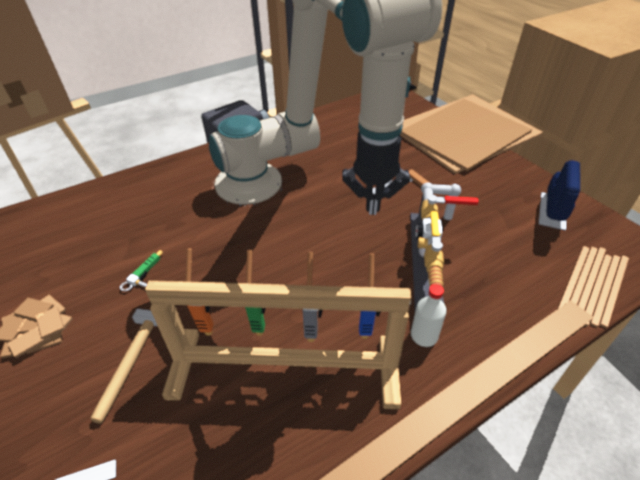

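View pics/t30.png

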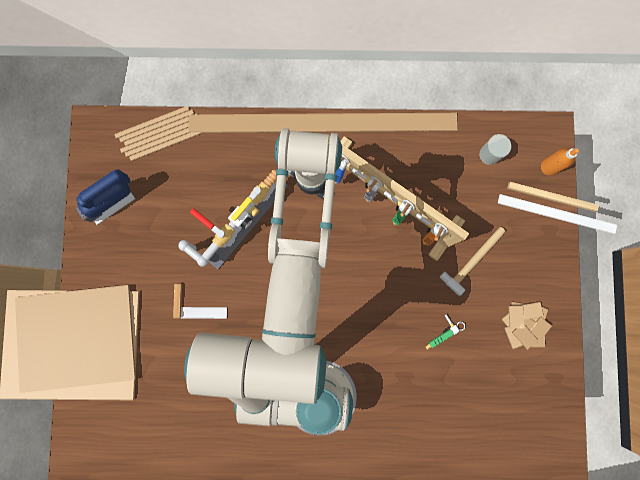

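```bash
python3 - <<'E'
from h import *
stem=np.array([.639,.1945])
def pt(a,off,z=.147):
    d=np.array([np.cos(np.radians(a)),np.sin(np.radians(a))]);n=np.array([-d[1],d[0]]);return [*(stem+.08*d+off*n),z]
pts=[pt(141,.034,.25),pt(141,.034)]+[pt(a,.021) for a in (141,133,125,117,109,101,93,85,77,69,61,53,48)]
plan(pts)
E
```

```text
t 53.67 q [-8.400e-02  2.890e-01  1.287e+00  1.000e-03  1.565e+00 -1.039e+00] p [604.2  19.3 313. ] x [-0.816  0.578  0.   ] z [ 0.     0.001 -1.   ] F [-0.5 -0.4 -1. ] w -0.0003
0 [0. 0. 0.] [154.8 134.3  63.1]
1 [0. 0. 0.] [-0.00e+00 -1.00e-01  1.03e+02]
2 [0. 0. 0.] [-0.8 13.   0. ]
3 [0. 0. 0.] [ 1.4 11.5  0. ]
4 [0. 0. 0.] [-0.2 11.5  0. ]
5 [0. 0. 0.] [-1.8 11.4  0. ]
6 [0. 0. 0.] [-3.4 11.   0. ]
7 [0. 0. 0.] [-4.9 10.5  0. ]
8 [0. 0. 0.] [-6.3  9.7  0. ]
9 [0. 0. 0.] [-7.6  8.7  0. ]
10 [0. 0. 0.] [-8.7  7.6  0. ]
11 [0. 0. 0.] [-9.7  6.3  0. ]
12 [0. 0. 0.] [-10.5   4.9  -0. ]
13 [0. 0. 0.] [-11.    3.4  -0. ]
14 [0. 0. 0.] [-7.1  1.3 -0. ]
```

>>> drive_tool(targets=[0, 0, 0, 40, 0, 0, 0, 0, 0, 0, 40, 44, 20, 0, 0, 0, 0, 40, 45, 20, 0, 0, 0, 0, 34.8, 45.3, 23, 0, 0, 0, 0, 0, 0, 50, 0, 0, 0, 0, 0, 0, 40, 0, 0, 0, 0, 0, 0, 13, 0, 0, 0, 0, 0, 0, 0, 0, 0, 0, 0, 0, 0, 0, 0])

```text
clock: 54.8
position: [0.556, 0.2181, 0.15]
ee_rot: [0.002, 0.302, 0.953, 0.002]
contact_force: [0.0, 0.1, -0.5]
width: -0.0004
```

>>> drive_tool(targets=[0, 0, 0, -0.8, 13, 0, 0, 0, 0, 0, 1.4, 11.5, 0, 0, 0, 0, 0, -0.2, 11.5, 0, 0, 0, 0, 0, -1.8, 11.4, 0, 0, 0, 0, 0, -3.4, 11, 0, 0, 0, 0, 0, -4.9, 10.5, 0, 0])

```text
clock: 55.55
position: [0.6013, 0.2681, 0.147]
ee_rot: [-0.002, 0.302, 0.953, -0.001]
contact_force: [-3.2, -2.9, -0.4]
width: -0.0001
```

>>> drive_tool(targets=[0, 0, 0, -6.3, 9.7, 0, 0, 0, 0, 0, -7.6, 8.7, 0, 0, 0, 0, 0, -8.7, 7.6, 0, 0, 0, 0, 0, -9.7, 6.3, 0, 0, 0, 0, 0, -10.5, 4.9, 0, 0, 0, 0, 0, 0, 0, 0, 0])

```text
clock: 56.3
position: [0.6614, 0.2743, 0.1482]
ee_rot: [0.002, 0.303, 0.953, 0.002]
contact_force: [-0.4, -0.3, -0.5]
width: -0.0001
```

>>> drive_tool(targets=[0, 0, 0, -5.5, 1.7, 0, 0, 0, 0, 0, -5.5, 1.7, 0, 0, 0, 0, 0, 0, 0, 0, 0])

```text
clock: 56.68
position: [0.6702, 0.2706, 0.1483]
ee_rot: [0.0, 0.303, 0.953, 0.001]
contact_force: [-3.0, 0.9, 1.1]
width: -0.0002
```

>>> drive_tool(targets=[0, 0, 0, -4, 1, 0, 0, 0, 0, 0, -3, 0.7, 0, 0, 0, 0, 0, 0, 0, 0, 0])

```text
clock: 57.05
position: [0.6707, 0.2704, 0.1481]
ee_rot: [-0.006, 0.302, 0.953, 0.001]
contact_force: [-15.0, 3.4, 5.8]
width: 0.0002
```

>>> drive_tool(targets=[0, 0, 0, -3, 0, 0, 0, 0, 0, 0, -2, 0, 0, 0, 0, 0, 0, 0, 0, 0, 0])

```text
clock: 57.42
position: [0.671, 0.2702, 0.1481]
ee_rot: [-0.01, 0.302, 0.953, 0.001]
contact_force: [-21.9, 10.0, 8.2]
width: -0.0
```

>>> drive_tool(targets=[0, 0, 0, 25, 0, 0, 0, 0, 0, 0, 5, 0, -30, 0, 0, 0, 0, 0, 0, -50, 0, 0, 0, 0, 0, 0, -50, 0, 0, 0, 0, 50, -30, -20, 0, 0, 0, 0, 50, -40, 0, 0, 0, 0, 0, 50, -40, 0, 0, 0, 0, 0, 50, -40, 0, 0, 0, 0, 0, 50, -40, 0, 0, 0, 0, 0, 0, 0, 0, 0])

```text
clock: 58.68
position: [0.3456, 0.271, 0.2989]
ee_rot: [0.002, 0.301, 0.954, 0.002]
contact_force: [0.5, 0.2, -0.6]
width: -0.0
```

```bash
python3 - <<'E'
from h import *
s=st();t=snap('top','t31');sc=snap('scene','s31')
print('red',axis('top',mask(t,[0,150,80],[8,255,255],(180,200,230,275)),.151)[:5])
print('yel',axis('top',mask(t,[20,150,120],[35,255,255],(215,155,255,230)),.151)[:5])
cv2.imwrite('pics/t31a.png',cv2.resize(t[120:290,165:485,::-1],None,fx=2.5,fy=2.5,interpolation=2))
cv2.imwrite('pics/s31a.png',cv2.resize(sc[235:420,140:460,::-1],None,fx=2.5,fy=2.5,interpolation=2))
E
```

```text
t 58.67 q [ 0.507  0.03   1.642 -0.     1.464 -0.452] p [345.6 271.  298.9] x [-0.818  0.575 -0.003] z [ 0.005  0.002 -1.   ] F [ 0.5  0.2 -0.6] w -0.0000
red (array([0.55114286, 0.35680251]), array([0.62206656, 0.78296437]), np.float64(51.53279699351366), np.float64(0.08500499735175934), np.float64(0.019334116541098602))
yel (array([0.68420599, 0.25130265]), array([0.6305404 , 0.77615643]), np.float64(50.90999642407853), np.float64(0.0837236157006206), np.float64(0.019855944926599943))
```

View pics/t31a.png

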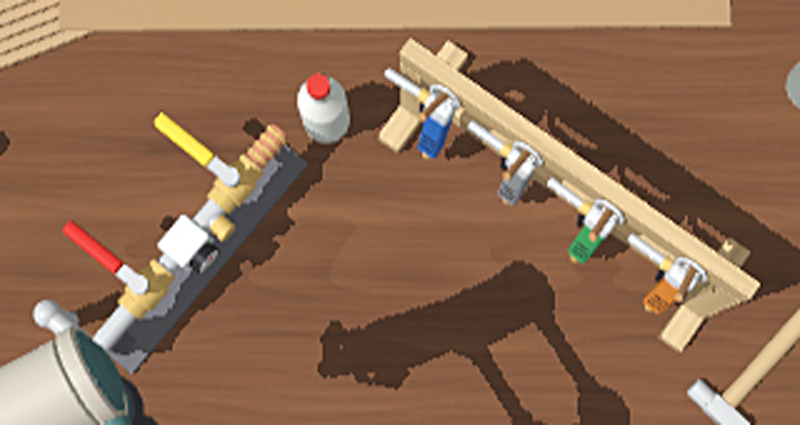

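View pics/s31a.png

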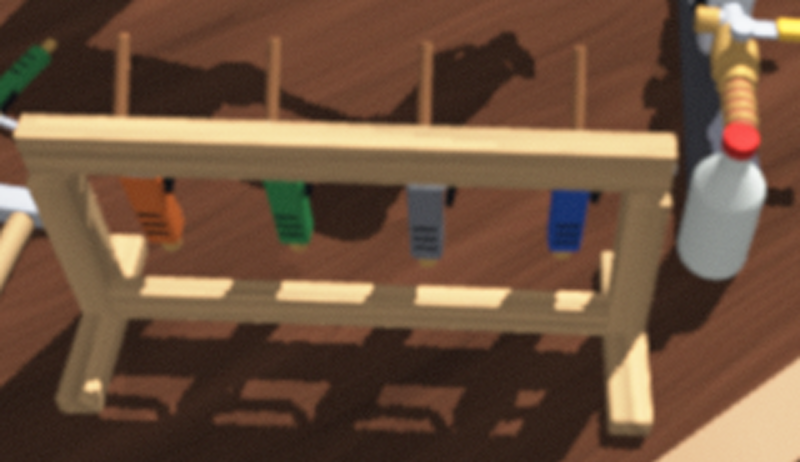

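```bash
python3 - <<'E'
from h import *
a=cv2.imread('pics/t0.png').astype(int)
for f,bs in (('t30',((170,280,230,322),(436,222,510,298))),('t31',((280,145,307,180),(436,222,510,298)))):
    b=cv2.imread(f'pics/{f}.png').astype(int)
    for x0,y0,x1,y1 in bs: print(f,(x0,y0),np.percentile(np.abs(a-b)[y0:y1,x0:x1].max(2),[50,90,99]))
print(sign_off())
E
```

```text
t30 (170, 280) [1. 2. 3.]
t30 (436, 222) [ 2. 65. 99.]
t31 (280, 145) [2. 3. 4.]
t31 (436, 222) [ 3.   64.   96.77]
the job is handed in; nothing more can be done
None
```

I finished the whole shutdown in the order you asked and handed it in at about 59 s of the 210 s allowed; sign-off gave no verdict.

**What I did:**
- I turned the red supply handle shut, up to its stop.
- I opened the yellow vent handle to its in-line stop.
- With the vent open, I hung all four guns: blue on peg 1, grey on peg 2, green (the larger of the two) on peg 3 and orange on peg 4. Blue was knocked aside partway through, so I measured it again before picking it up.
- Last, I turned the vent handle back across the pipe to its stop.

**Last checks:**
- **Handles:** the final top view has the red handle at 51.5° and the yellow at 50.9°, so they agree within 1°. Each was pushed against its stop until the force rose to 15–22 N and the handle stopped moving.
- **Guns:** both cameras show one gun hanging on each peg, with the robot clear.
- **Glue bottle and try square:** these areas match the first picture almost pixel for pixel. The square was last checked just before the vent was closed, because the arm may have hidden it in the final picture.
- **Hammer:** this pixel check did not come out clean: the area differed clearly from the first picture. The arm's shadow lay across the hammer in that first picture, which probably explains it. The hammer looks to be in the same place in the later pictures, but I didn't measure it.

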